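# Pack the two-layer foyer organiser

### The arm

A 7-joint arm with a two-finger parallel gripper is mounted at the origin on the work surface. World frame = base frame: x ahead of the robot, y to its left, z up, the work surface at z = 0. Lengths are in m, angles in rad, forces in N, time in s.
With the tool pointing down it reaches from about 0.4 to 0.85 m from the base axis. Payload 10.4 kg.
Tool frame: the origin (TCP) lies on the mounting face of the last link; the fingertips stand r.tips_ahead ahead of it and the grasp point (between the pads) lies 164 mm ahead of it (r.tips_ahead is the distance from the TCP to the fingertips, in m); z points along the fingers, y is the line along which they close (so a half turn about z gives the same grasp; the last joint's range is limited). The gripper opens to 87 mm and grips with 3 to 60 N. Pads are 19 mm wide; open, the fingers measure 117 mm over their backs; the gripper's body (75 mm by 190 mm) begins 51 mm behind the grasp point.
Start: joints at [-1.222, 0.332, -0.065, 1.46, 0.022, 1.35, -0.088], TCP at [0.227, 0.582, 0.405] pointing down, gripper open.
Joint ranges: [-2.6, 2.6], [-0.5, 2.12], [-1.47, 1.34], [0.16, 2.42], [-1.27, 4.41], [0.06, 2.06], [-2.6, 2.6]. Speed limits (rad/s): [2.22, 2.22, 2.79, 2.79, 3.14, 3.14, 3.14].

### API

Orientations are given as a unit quaternion [x, y, z, w].
In Python, from bench import telemetry, imaging, job, r gives the robot as it stands.
- The arm moves only by the tool move_arm, never from a script. Its argument "steps" is a list of rows, each an object of numbers: "dx", "dy", "dz": the shift along the tool's x, y, z in cm; "spin": the turn about the tool's z in rad. In form: [{"dx": .., "dy": .., "dz": .., "spin": ..}, ...]. A call has 1 to 12 rows; each row shifts and turns the commanded pose from where the row before left it, along the tool's axes as they then stand; what a row does not reach is not made up. A row lasts 1/10 s, in which the tool goes at most 50 mm and 8.59 degrees, less where a joint would pass 70% of its speed; a pose out of reach is approached as far as the arm can. A call with a gripper value outside its range is refused whole. "claw" is the finger opening in cm, from 0 to 8.7, set as the call begins (left out, the last holds). The fingers move at their own pace and stop on an object; "squeeze" is the grip in N (left out, the last holds). Time passes only in rows, so rows that do not move let the fingers close. It gives the time, the measured TCP pose, the force, the opening and the grip force at its end, in the units of the state.
- telemetry.read_state(): the state, without advancing time (a new reading comes with each control period).
- imaging.camera(name): name is "scene" or "top" or "wrist"; returns a dict with "img" (480x640x3 uint8, red, green, blue), "camera_matrix" (3x3 intrinsics, pixels), "D" ([k1, k2, p1, p2, k3] as OpenCV has them; the pictures are not rectified), "R" (3x3) and "t" (3): a world point X has camera coordinates R X + t. Camera axes: x right, y down, z forward; pixel columns grow to the right and rows downward; lengths in m; the calibration is good to about 2 mm. A picture is of the moment at which its call begins. There is no depth.
- job.close_job(): hands the job in; it is judged then, once.
The state is a dict: "time": time; "joint_positions": joint angles; "joint_vel": joint speeds; "joint_torque": joint torques, N m; "ee_pos": TCP position; "eef_rot": TCP orientation; "ft_force": force on the tool from outside, world axes, zero at the start; "torque": the same for the moment, N m; "width": finger opening in m; "grip_force": force on a finger pad.
Only numpy, scipy, OpenCV 4.12 (cv2) and the standard library are available. Lean on these libraries where they do the work, as an engineer would, in place of code of your own. Each camera call takes 0.05 s, during which the arm holds its last target. There are 200 camera calls.

### The job

Put the spare things away in the two-layer teak organiser: first the one-button garage remote, button up, in the short bottom compartment and the carabiner, flat, in the long one; then fit the lift-out tray down onto its ledge over them, and then lay the slim sunglasses case, upright, lengthwise in either trough of the tray. Set things down rather than dropping them, and leave the wide sunglasses case, the longer four-button remote, the key bowl and the cat where they are.

Things in the scene. Friction and masses are not known exactly. Their poses are not given: they have to be found in the camera images.
- organiser: Open teak box, fixed, 164 (x) x 224 (y) x 60 high (mm). Origin: centre of underside. Opening 146 x 206; inside, a ledge all round at height 32 carries the tray (long side along y). Below it, floor at 6, a partition 8 thick up to ledge height parts a short compartment 118 (x) x 72 (y), centred at x 0, y -53, from a long one 118 x 98, centred at x 0, y +40.
- tray_mid (a point): Lift-out teak tray, lying flat, 136 (x) x 196 (y) at the rim, 131 x 191 below, 26 high, floor and walls 5; 260 g. Point: its centre, 13 above its underside; z up. Grip it by its divider: 8 thick, along y through the centre, from the floor to rim height. Beside it two equal troughs, centred at x -33 and +33, 56 wide at the floor, 59 at the rim, 183 long. Fits either way round.
- remote_mid (a point): The garage remote: white plastic, 56 (x) x 36 (y) x 15 high, one round button on top. Point: its centre, 7.5 above its underside; z up, x along its length. Mass about 45 g. Grip it across its 36 width.
- carabiner_mid (a point): The steel screw-gate carabiner: closed D-shaped ring lying flat, 80 (x) x 47 (y), 12 thick. Point: centre of the ring, 6 above its underside; x along its length, z up. The flat spine and the screw sleeve run along x as its two long sides, so it can be gripped across its 47 width at the centre. Mass about 130 g.
- slim_case_mid (a point): Slim aluminium sunglasses case, 44 (x) x 155 (y) x 40 high, straight sides, 130 g. Point: its centre, 20 above its underside; z up. Grip it across its 44 width near its top: a trough has no room for fingers beside it, and once in the fitted tray only its top 17 stands above the organiser's rim.
- wide_case_mid (a point): The wide sunglasses case, aluminium, 70 (x) x 168 (y) x 54 high; stays where it is. Point: its centre, 27 above its underside.
- gate_remote_mid (a point): The longer white remote with four buttons, 96 (x) x 42 (y) x 17 high; stays where it is. Point: its centre, 8.5 above its underside.
- bowl: Round teak key bowl with keys in it, 144 across, 48 high; stays. Origin: centre of its underside.
- cat: White ceramic cat figurine, 125 high, about 80 across; stays. Origin: centre of its underside.
Mind the look-alikes: they are no part of the job. What is shaped like the part that bears remote_mid but purple, red or turquoise is not meant.

How it is judged:
By the outcome, as a careful person would: the job done as asked, in the order asked, and still so for the second after the job is handed in, with the robot touching nothing.
It also fails if it takes over 99 s, if anything falls off the work surface, if the arm or the gripper's body presses on something with over 40 N, if the wrist force passes 120 N, or if a joint passes its speed limit or range.

## Working session

There is one attempt and no reset: what is moved stays moved. The work goes in short steps, Python scripts to look and compute and a tool call to move; the robot and the scene stay as the last step left them, time stands still between calls to the robot, and variables do not carry over. Pictures are saved under pics/ and viewed, at most 14 in all, crops included, and the job is handed in when it is done.

Besides the shell and the picture viewer there is one more tool, called after "Request:" as a command line: name --argument value ..., lists and objects as JSON in quotes. move_arm: Moves the arm, as the interface text tells. Its arguments: {"type":"object","properties":{"steps":{"type":"array","items":{"type":"object","properties":{"dx":{"type":"number"},"dy":{"type":"number"},"dz":{"type":"number"},"spin":{"type":"number"}}}},"claw":{"type":"number"},"squeeze":{"type":"number"}},"required":["steps"]}

```bash
mkdir -p pics; ls; cat > h.py <<'E'
import numpy as np, cv2
from bench import telemetry, imaging, job, r
def cam(n,save=None):
    c=imaging.camera(n)
    c={k:np.array(v) for k,v in c.items()}
    if save: cv2.imwrite(f'pics/{save}.png',c['img'][:,:,::-1])
    return c
def ray(c,uv,z):
    p=cv2.undistortPoints(np.array(uv,float).reshape(-1,1,2),c['camera_matrix'],c['D'])[:,0]
    d=np.c_[p,np.ones(len(p))]@c['R']; o=-c['R'].T@c['t']
    return o+d*((z-o[2])/d[:,2])[:,None]
def proj(c,X):
    return cv2.projectPoints(np.array(X,float).reshape(-1,1,3),cv2.Rodrigues(c['R'])[0],c['t'],c['camera_matrix'],c['D'])[0][:,0]
E
python3 - <<'E'
from h import *
import pickle
s=telemetry.read_state(); print(s, r.tips_ahead)
d={}
for n in('top','scene'):
    d[n]=cam(n,n+'0'); c=d[n]; print(n,-c['R'].T@c['t'], c['R'][2], c['camera_matrix'][0,0])
pickle.dump(d,open('c0.pkl','wb'))
E
```

```text
pics
{'time': 0.0, 'joint_positions': array([-1.22160425,  0.33286955, -0.06472181,  1.46093476,  0.02160392,
        1.34989037, -0.08849037]), 'joint_vel': array([-0.00075068,  0.00124688, -0.00261913, -0.0003731 , -0.00075162,
       -0.00101449, -0.00017524]), 'joint_torque': array([ 6.75283500e-04, -6.23242235e+01,  2.52321322e-02, -3.89907074e+01,
       -6.12859265e-02,  3.95337353e-02,  1.23772948e-04]), 'ee_pos': array([0.2269914 , 0.58218723, 0.4039584 ]), 'eef_rot': array([ 1.84801629e-01,  9.82775592e-01, -6.96014622e-04, -9.95929597e-05]), 'ft_force': array([-0.87168075, -1.04014845, -0.10535633]), 'torque': array([-0.04378013, -0.00201865,  0.04164076]), 'grip_force': 0.0, 'width': 0.08721762869460156} 0.1822
top [0.33976524 0.00446763 1.26494804] [ 0.19003879 -0.01772104 -0.98161664] 568.5323422744445
scene [1.61606832 0.72949417 1.10761607] [-0.62676132 -0.45371296 -0.63349412] 615.5814107310105
```

View pics/top0.png

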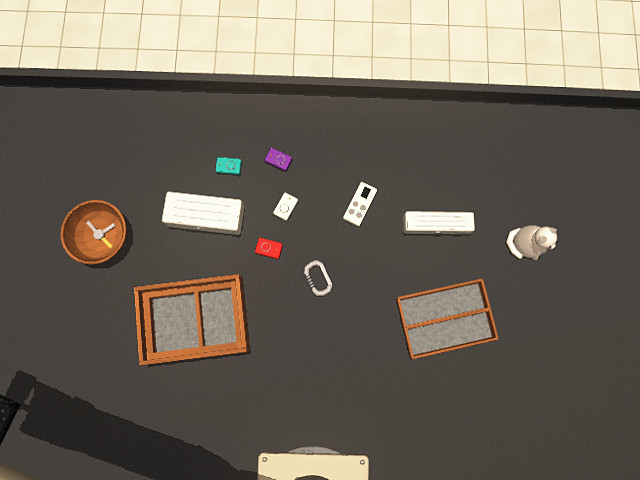

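View pics/scene0.png

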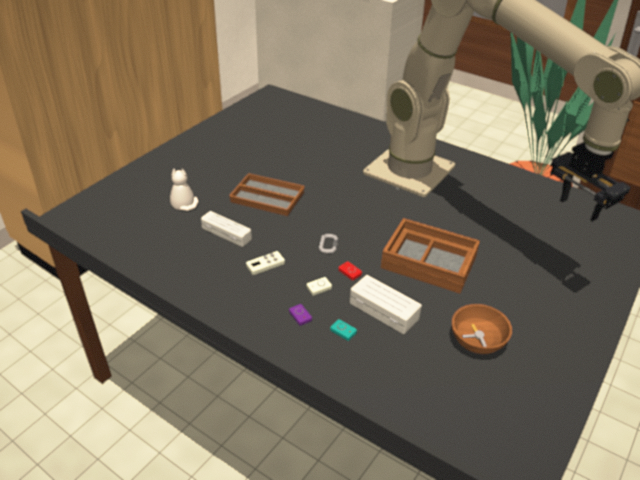

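The top view shows the organiser at (192,320), with its short compartment on the right. The tray is at (447,318), the slim case at (439,223), the wide case at (203,213) and the carabiner at (318,278). The remote candidates are:
- white, one button, at (286,206)
- white, four buttons, longer, at (360,204)
- turquoise at (228,166), purple at (279,159) and red at (269,248)

The white one-button remote at (286,206) fits the description. I'll confirm it in a crop and measure everything.

```bash
python3 - <<'E'
from h import *
import pickle
d=pickle.load(open('c0.pkl','rb')); c=d['top']; img=c['img']
cv2.imwrite('pics/crop0.png',cv2.resize(img[140:310,210:400,::-1],None,fx=4,fy=3.5,interpolation=cv2.INTER_CUBIC))
hsv=cv2.cvtColor(img,cv2.COLOR_RGB2HSV)
white=((hsv[...,2]>100)&(hsv[...,1]<70)).astype(np.uint8)
teak=((hsv[...,2]>70)&(hsv[...,1]>110)&(hsv[...,0]<20)).astype(np.uint8)
def rep(name,mask,box,h):
    x0,y0,x1,y1=box; m=np.zeros_like(mask); m[y0:y1,x0:x1]=mask[y0:y1,x0:x1]
    n,l,st,_=cv2.connectedComponentsWithStats(m,connectivity=8)
    m=(l==1+np.argmax(st[1:,4])).astype(np.uint8)
    cs,_=cv2.findContours(m,cv2.RETR_EXTERNAL,cv2.CHAIN_APPROX_NONE)
    P=cv2.convexHull(np.vstack(cs))[:,0]
    W=ray(c,P,h/2)[:,:2]
    (cx,cy),(w,hh),a=cv2.minAreaRect((W*1000).astype(np.float32))
    if w<hh: w,hh=hh,w; a+=90
    print(name,'ctr mm',round(cx,1),round(cy,1),'size',round(w,1),round(hh,1),'long axis deg',round((a+90)%180-90,1))
rep('remote',white,(265,185,305,225),.015)
rep('carab',white,(298,255,340,300),.012)
rep('slim',white,(395,200,485,245),.04)
rep('wide',white,(155,180,250,240),.054)
rep('gate',white,(335,175,385,232),.017)
rep('organ',teak,(125,265,255,370),.06)
rep('tray',teak,(390,270,505,365),.026)
E
```

```text
remote ctr mm 649.9 82.5 size 58.0 35.4 long axis deg -26.1
carab ctr mm 488.5 3.6 size 80.2 46.8 long axis deg 26.7
slim ctr mm 621.4 -265.4 size 161.4 50.8 long axis deg -88.1
wide ctr mm 624.2 264.4 size 178.4 80.6 long axis deg 85.2
gate ctr mm 661.1 -87.0 size 99.9 42.1 long axis deg -24.5
organ ctr mm 388.8 273.6 size 233.9 169.3 long axis deg -81.1
tray ctr mm 407.5 -284.2 size 200.1 138.7 long axis deg -75.8
```

View pics/crop0.png

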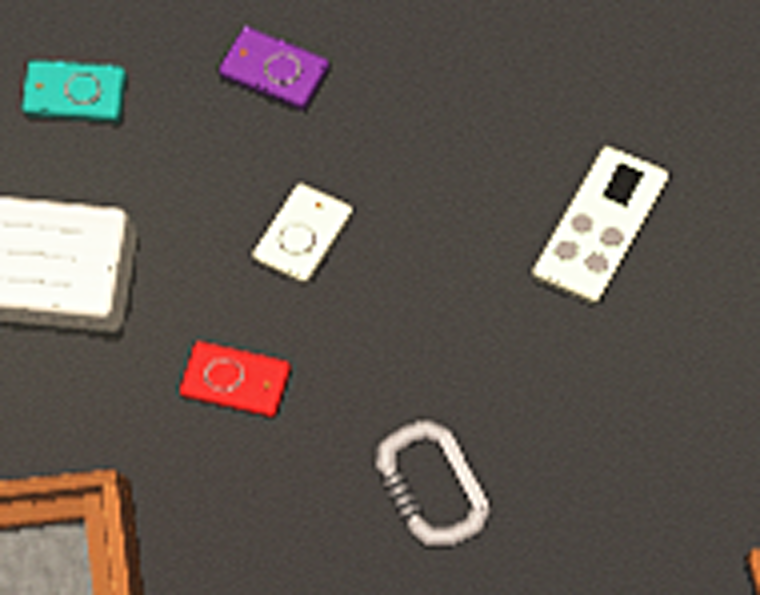

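The crop confirms it: the white one-button remote, button up, is at full-image (286,206), and the four-button one at (360,204) is the other remote. On the way to it, I'll stop over the organiser for a wrist view.

```bash
cat >> h.py <<'E'
from scipy.spatial.transform import Rotation as Ro
def plan(x,y,tip,yang):
    "mm, mm, mm, deg -> spin, then dx dy dz (cm) after the spin"
    s=telemetry.read_state(); R=Ro.from_quat(s['eef_rot']).as_matrix()
    a=np.degrees(np.arctan2(R[1,1],R[0,1]))
    ds=(a-yang+180)%360-180
    R2=R@Ro.from_euler('z',ds,degrees=True).as_matrix()
    T=np.array([x,y,tip])/1000 - R2[:,2]*r.tips_ahead
    tip_now=(s['ee_pos']+R[:,2]*r.tips_ahead)*1000
    d=R2.T@(T-s['ee_pos'])*100
    print('t',round(s['time'],1),'yang',a.round(1),'tip',tip_now.round(1),'w',round(s['width']*1000,1),'| spin',round(np.radians(ds),3),'d',d.round(2),'q7',s['joint_positions'][6].round(2),'F',s['ft_force'].round(1))
E
python3 - <<'E'
from h import *
plan(389,274,240,8.9); plan(389,274,240,63.9)
E
```

```text
t 0.1 yang 68.7 tip [226.9 582.  221.9] w 86.8 | spin 1.044 d [-32.94  11.25  -1.78] q7 -0.09 F [-0.4  0.6  0.2]
t 0.1 yang 68.7 tip [226.9 582.  221.9] w 86.8 | spin 0.084 d [-28.1  -20.53  -1.78] q7 -0.09 F [-0.4  0.6  0.2]
```

Request:
move_arm --steps '[{"spin": 0.084},{"dx": -2.8,"dy": -2.05,"dz": -0.2},{"dx": -2.8,"dy": -2.05,"dz": -0.2},{"dx": -2.8,"dy": -2.05,"dz": -0.2},{"dx": -2.8,"dy": -2.05,"dz": -0.2},{"dx": -2.8,"dy": -2.05,"dz": -0.2},{"dx": -2.8,"dy": -2.05,"dz": -0.2},{"dx": -2.8,"dy": -2.05,"dz": -0.2},{"dx": -2.8,"dy": -2.05,"dz": -0.2},{"dx": -2.8,"dy": -2.05,"dz": -0.2},{"dx": -2.8,"dy": -2.05},{"dx": 0}]'

```text
$.steps[0]: bad value
```

```bash
python3 - <<'E'
from h import *
import pickle
c=cam('wrist','w1'); pickle.dump(c,open('w1.pkl','wb'))
print(-c['R'].T@c['t'],c['R'][2])
plan(649.9,82.5,120,63.9)
E
```

```text
[0.16389302 0.60668954 0.38405926] [ 0.23150878 -0.09127253 -0.96854169]
t 0.1 yang 68.7 tip [227. 582. 222.] w 87.0 | spin 0.084 d [-59.96 -26.24  10.23] q7 -0.09 F [-0.3 -1.3  0.1]
```

View pics/w1.png

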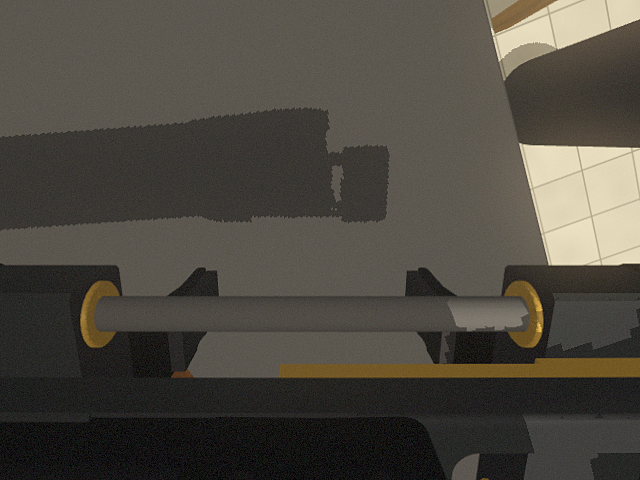

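The wrist picture shows only table and floor. The arm hasn't moved because the call was refused, probably since each row needs all four fields.

Request:
move_arm --steps '[{"dx": 0,"dy": 0,"dz": 0,"spin": 0.084},{"dx": -2.8,"dy": -2.05,"dz": -0.2,"spin": 0},{"dx": -2.8,"dy": -2.05,"dz": -0.2,"spin": 0},{"dx": -2.8,"dy": -2.05,"dz": -0.2,"spin": 0},{"dx": -2.8,"dy": -2.05,"dz": -0.2,"spin": 0},{"dx": -2.8,"dy": -2.05,"dz": -0.2,"spin": 0},{"dx": -2.8,"dy": -2.05,"dz": -0.2,"spin": 0},{"dx": -2.8,"dy": -2.05,"dz": -0.2,"spin": 0},{"dx": -2.8,"dy": -2.05,"dz": -0.2,"spin": 0},{"dx": -2.8,"dy": -2.05,"dz": -0.2,"spin": 0},{"dx": -2.8,"dy": -2.05,"dz": 0,"spin": 0},{"dx": 0,"dy": 0,"dz": 0,"spin": 0}]'

```text
time: 1.35
ee_pos: [0.3905, 0.2708, 0.4229]
eef_rot: [0.229, 0.973, -0.0, 0.0]
ft_force: [0.5, -0.5, -0.1]
width: 0.0867
grip_force: 0.0
```

```bash
python3 - <<'E'
from h import *
import pickle
c=cam('wrist','w2'); pickle.dump(c,open('w2.pkl','wb'))
plan(649.9,82.5,120,63.9)
E
```

```text
t 1.4 yang 63.6 tip [389.3 273.1 240.6] w 86.9 | spin -0.004 d [-31.79  -5.65  12.07] q7 0.4 F [-0.3  0.9  0.7]
```

Request:
move_arm --steps '[{"dx": -2.65,"dy": -0.47,"dz": 0.6,"spin": 0},{"dx": -2.65,"dy": -0.47,"dz": 0.6,"spin": 0},{"dx": -2.65,"dy": -0.47,"dz": 0.6,"spin": 0},{"dx": -2.65,"dy": -0.47,"dz": 0.6,"spin": 0},{"dx": -2.65,"dy": -0.47,"dz": 0.6,"spin": 0},{"dx": -2.65,"dy": -0.47,"dz": 0.6,"spin": 0},{"dx": -2.65,"dy": -0.47,"dz": 1.4,"spin": 0},{"dx": -2.65,"dy": -0.47,"dz": 1.4,"spin": 0},{"dx": -2.65,"dy": -0.47,"dz": 1.4,"spin": 0},{"dx": -2.65,"dy": -0.47,"dz": 1.4,"spin": 0},{"dx": -2.65,"dy": -0.47,"dz": 1.4,"spin": 0},{"dx": -2.65,"dy": -0.47,"dz": 1.4,"spin": 0}]'

```text
time: 2.6
ee_pos: [0.6496, 0.0854, 0.3015]
eef_rot: [0.225, 0.974, 0.0, -0.0]
ft_force: [1.2, 0.6, -0.2]
width: 0.0874
grip_force: 0.0
```

Request:
move_arm --claw 6.5 --steps '[{"dx": 0,"dy": 0,"dz": 0,"spin": -0.004},{"dx": 0,"dy": 0,"dz": 0,"spin": 0}]'

```text
time: 2.8
ee_pos: [0.6488, 0.0853, 0.3018]
eef_rot: [0.224, 0.975, -0.0, -0.001]
ft_force: [0.0, -0.0, 0.1]
width: 0.0776
grip_force: 0.0
```

```bash
python3 - <<'E'
from h import *
import pickle
c=cam('wrist','w3'); pickle.dump(c,open('w3.pkl','wb'))
plan(649.9,82.5,2,63.9)
a=cv2.imread('pics/w2.png');b=cv2.imread('pics/w3.png')
cv2.imwrite('pics/w23.png',cv2.resize(np.hstack([a,b]),(800,300)))
E
```

```text
t 2.9 yang 64.2 tip [648.5  86.  120.3] w 74.2 | spin 0.005 d [-0.29 -0.26 11.83] q7 1.05 F [0.2 0.5 0.2]
```

View pics/w23.png

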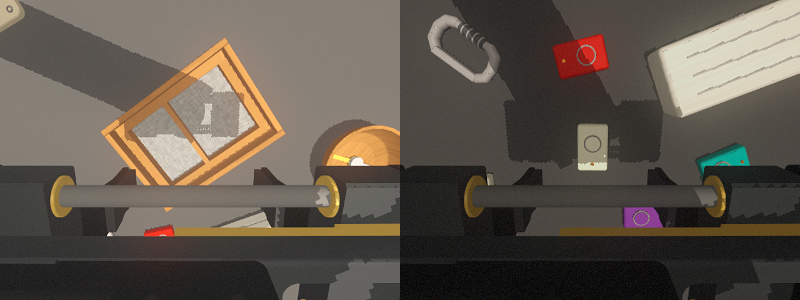

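The right half (w3) shows the white one-button remote ahead of the fingers at about (309,235) in the full picture. The left half (w2) shows the organiser almost whole. I'll measure both.

```bash
cat >> h.py <<'E'
def rect(c,mask,box,h,name=''):
    x0,y0,x1,y1=box; m=np.zeros(mask.shape,np.uint8); m[y0:y1,x0:x1]=mask[y0:y1,x0:x1]
    n,l,st,_=cv2.connectedComponentsWithStats(m,connectivity=8)
    m=(l==1+np.argmax(st[1:,4])).astype(np.uint8)
    cs,_=cv2.findContours(m,cv2.RETR_EXTERNAL,cv2.CHAIN_APPROX_NONE)
    W=ray(c,cv2.convexHull(np.vstack(cs))[:,0],h/2)[:,:2]
    (cx,cy),(w,hh),a=cv2.minAreaRect((W*1000).astype(np.float32))
    if w<hh: w,hh=hh,w; a+=90
    print(name,'px',st[1+np.argmax(st[1:,4])],'ctr',round(cx,1),round(cy,1),'size',round(w,1),round(hh,1),'deg',round((a+90)%180-90,1))
    return W
E
python3 - <<'E'
from h import *
import pickle
c=pickle.load(open('w3.pkl','rb')); hsv=cv2.cvtColor(c['img'],cv2.COLOR_RGB2HSV)
rect(c,(hsv[...,2]>115)&(hsv[...,1]<70),(270,180,350,290),.015,'remote')
rect(c,(hsv[...,2]>115)&(hsv[...,1]<70),(20,0,170,150),.012,'carab')
c=pickle.load(open('w2.pkl','rb')); hsv=cv2.cvtColor(c['img'],cv2.COLOR_RGB2HSV)
m=((hsv[...,0]<22)&(hsv[...,1]>100)&(hsv[...,2]>70)).astype(np.uint8)
cv2.imwrite('pics/m2.png',m*255)
# rim-top outer corners: far (image-top) outline at z=.06
cs,_=cv2.findContours(m[:, :470],cv2.RETR_EXTERNAL,cv2.CHAIN_APPROX_NONE)
k=max(cs,key=cv2.contourArea); ap=cv2.approxPolyDP(cv2.convexHull(k),6,True)[:,0]; print(ap.tolist())
print((ray(c,ap,.06)*1000).round(1)[:,:2].tolist())
t=pickle.load(open('c0.pkl','rb'))['top']
R=Ro.from_euler('z',8.9,degrees=True).as_matrix()
cor=np.array([[sx*82,sy*112,60] for sx,sy in((1,1),(1,-1),(-1,-1),(-1,1))])@R.T+[388.8,273.6,0]
print(cor.round(1)[:,:2].tolist(), proj(c,cor/1000).round(0).tolist(), proj(t,cor/1000).round(0).tolist())
E
```

```text
remote px [ 284  198   49   75 3325] ctr 649.8 81.7 size 57.9 36.1 deg -26.2
carab px [  44   23  108  110 2816] ctr 487.9 1.8 size 79.7 47.3 deg 25.7
[[360, 61], [456, 214], [332, 296], [231, 296], [161, 210]]
[[290.5, 366.3], [450.2, 391.7], [473.0, 252.3], [428.5, 163.0], [324.3, 147.1]]
[[452.5, 396.9], [487.1, 175.6], [325.1, 150.3], [290.5, 371.6]] [[462.0, 214.0], [270.0, 339.0], [164.0, 209.0], [366.0, 58.0]] [[131.0, 286.0], [237.0, 273.0], [244.0, 351.0], [137.0, 364.0]]
```

```bash
python3 - <<'E'
from h import *
import pickle
c=pickle.load(open('c0.pkl','rb'))['top']
v=[cv2.resize(c['img'][y-14:y+14,x-14:x+14,::-1],(300,300),interpolation=cv2.INTER_CUBIC) for x,y in((135,287),(240,276),(246,352),(140,364))]
cv2.imwrite('pics/cor.png',np.vstack([np.hstack(v[:2]),np.hstack([v[3],v[2]])]))
plan(649.9,82.0,2,63.9)
E
```

```text
t 2.9 yang 64.2 tip [648.5  86.  120.3] w 74.2 | spin 0.005 d [-0.31 -0.3  11.83] q7 1.05 F [0.2 0.5 0.2]
```

View pics/cor.png

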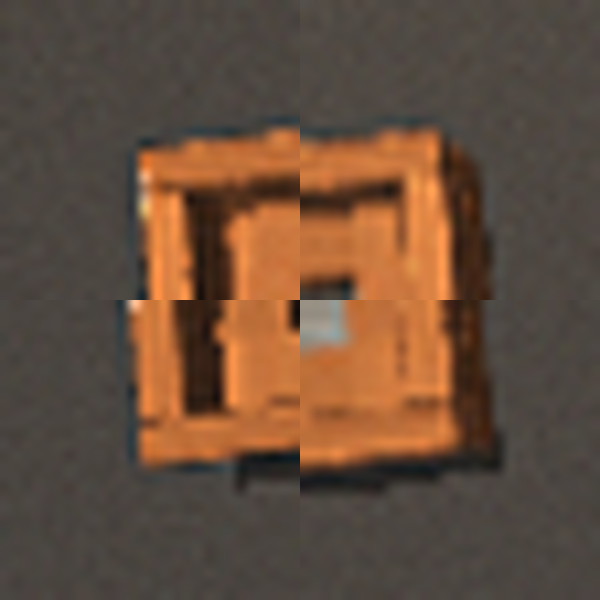

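Request:
move_arm --steps '[{"dx": -0.3,"dy": -0.3,"dz": 1.8,"spin": 0.004},{"dx": 0,"dy": 0,"dz": 2,"spin": 0},{"dx": 0,"dy": 0,"dz": 2,"spin": 0},{"dx": 0,"dy": 0,"dz": 2,"spin": 0},{"dx": 0,"dy": 0,"dz": 1.5,"spin": 0},{"dx": 0,"dy": 0,"dz": 1,"spin": 0},{"dx": 0,"dy": 0,"dz": 0.7,"spin": 0},{"dx": 0,"dy": 0,"dz": 0.4,"spin": 0},{"dx": 0,"dy": 0,"dz": 0.2,"spin": 0},{"dx": 0,"dy": 0,"dz": 0,"spin": 0},{"dx": 0,"dy": 0,"dz": 0,"spin": 0}]'

```text
time: 3.95
ee_pos: [0.6506, 0.0804, 0.1873]
eef_rot: [0.226, 0.974, 0.0, 0.0]
ft_force: [0.2, 0.2, 0.7]
width: 0.0651
grip_force: 0.0
```

```bash
python3 -c "
from h import *
plan(649.9,82.0,2.5,63.9)"
```

```text
t 4.0 yang 63.9 tip [650.7  80.4   5.1] w 65.1 | spin -0.0 d [0.14 0.11 0.26] q7 1.09 F [0.2 0.2 0.7]
```

Request:
move_arm --claw 2.5 --squeeze 15 --steps '[{"dx": 0.1,"dy": 0.1,"dz": 0.2,"spin": 0},{"dx": 0,"dy": 0,"dz": 0,"spin": 0},{"dx": 0,"dy": 0,"dz": 0,"spin": 0},{"dx": 0,"dy": 0,"dz": 0,"spin": 0},{"dx": 0,"dy": 0,"dz": 0,"spin": 0},{"dx": 0,"dy": 0,"dz": 0,"spin": 0},{"dx": 0,"dy": 0,"dz": 0,"spin": 0},{"dx": 0,"dy": 0,"dz": 0,"spin": 0}]'

```text
time: 4.75
ee_pos: [0.6499, 0.0817, 0.1848]
eef_rot: [0.226, 0.974, 0.0, 0.0]
ft_force: [-0.3, 0.4, 0.9]
width: 0.0359
grip_force: 15.0
```

```bash
python3 -c "
from h import *
import pickle
c=pickle.load(open('c0.pkl','rb'))['top']
P=ray(c,np.array([(134.1,287),(238.6,274.1),(246.9,351.5),(139.1,365.4)])-.5,.06)*1000
print(P.round(1)[:,:2].tolist(),P.mean(0).round(1))
y=np.degrees(np.arctan2(*( (P[0]-P[1]+P[3]-P[2])[:2][::-1])))-90; print(y)
R=Ro.from_euler('z',y,degrees=True).as_matrix()
print('short',P.mean(0)+R@[0,-53,0],'long',P.mean(0)+R@[0,40,0])
plan(649.9,82,122,63.9)"
```

```text
[[450.8, 391.9], [485.5, 172.5], [324.5, 146.2], [289.2, 367.1]] [387.5 269.4  60. ]
9.032126648071127
short [395.82598178 217.08229255  60.        ] long [381.22607426 308.92913626  60.        ]
t 4.8 yang 63.9 tip [649.9  81.7   2.6] w 35.9 | spin -0.0 d [ 1.000e-02  3.000e-02 -1.194e+01] q7 1.08 F [-0.3  0.4  0.9]
```

Both views put the organiser at (387.4, 269.4) mm, yaw 8.9°. The remote is gripped at 36 mm, so I'll lift it.

Request:
move_arm --steps '[{"dx": 0,"dy": 0,"dz": -1,"spin": 0},{"dx": 0,"dy": 0,"dz": -2.5,"spin": 0},{"dx": 0,"dy": 0,"dz": -3,"spin": 0},{"dx": 0,"dy": 0,"dz": -3,"spin": 0},{"dx": 0,"dy": 0,"dz": -2.5,"spin": 0.12},{"dx": 0,"dy": 0,"dz": 0,"spin": 0.14},{"dx": 0,"dy": 0,"dz": 0,"spin": 0.14},{"dx": 0,"dy": 0,"dz": 0,"spin": 0.14},{"dx": 0,"dy": 0,"dz": 0,"spin": 0.14},{"dx": 0,"dy": 0,"dz": 0,"spin": 0.14},{"dx": 0,"dy": 0,"dz": 0,"spin": 0.14},{"dx": 0,"dy": 0,"dz": 0,"spin": 0}]'

```text
time: 5.95
ee_pos: [0.6498, 0.0819, 0.3053]
eef_rot: [0.651, 0.759, 0.0, 0.0]
ft_force: [-0.3, 1.0, -0.2]
width: 0.0356
grip_force: 15.0
```

```bash
python3 -c "
from h import *
plan(395.7,217,120,8.9)"
```

```text
t 6.0 yang 8.8 tip [649.9  81.9 123.1] w 35.6 | spin -0.002 d [ 17.28 -23.02   0.3 ] q7 0.16 F [-0.3  1.  -0.2]
```

Request:
move_arm --steps '[{"dx": 1.2,"dy": -1.6,"dz": 0,"spin": 0},{"dx": 1.8,"dy": -2.4,"dz": 0,"spin": 0},{"dx": 1.8,"dy": -2.4,"dz": 0,"spin": 0},{"dx": 1.8,"dy": -2.4,"dz": 0,"spin": 0},{"dx": 1.8,"dy": -2.4,"dz": 0,"spin": 0},{"dx": 1.8,"dy": -2.4,"dz": 0,"spin": 0},{"dx": 1.8,"dy": -2.4,"dz": 0,"spin": 0},{"dx": 1.8,"dy": -2.4,"dz": 0,"spin": 0},{"dx": 1.8,"dy": -2.4,"dz": 0,"spin": 0},{"dx": 1.7,"dy": -2.2,"dz": 0,"spin": 0},{"dx": 0,"dy": 0,"dz": 0,"spin": 0},{"dx": 0,"dy": 0,"dz": 0,"spin": 0}]'

```text
time: 7.15
ee_pos: [0.3959, 0.2172, 0.3054]
eef_rot: [0.649, 0.761, 0.001, 0.0]
ft_force: [0.6, -0.0, -0.4]
width: 0.0359
grip_force: 15.0
```

```bash
python3 -c "
from h import *
plan(395.7,217,9,8.9)"
```

```text
t 7.2 yang 9.1 tip [396.1 217.4 123.2] w 35.9 | spin 0.004 d [-0.04 -0.06 11.42] q7 -0.43 F [ 0.6 -0.  -0.4]
```

Request:
move_arm --steps '[{"dx": 0,"dy": 0,"dz": 1.5,"spin": 0},{"dx": 0,"dy": 0,"dz": 2,"spin": 0},{"dx": 0,"dy": 0,"dz": 2,"spin": 0},{"dx": 0,"dy": 0,"dz": 2,"spin": 0},{"dx": 0,"dy": 0,"dz": 1.5,"spin": 0},{"dx": 0,"dy": 0,"dz": 1,"spin": 0},{"dx": 0,"dy": 0,"dz": 0.6,"spin": 0},{"dx": 0,"dy": 0,"dz": 0.4,"spin": 0},{"dx": 0,"dy": 0,"dz": 0.2,"spin": 0},{"dx": 0,"dy": 0,"dz": 0,"spin": 0},{"dx": 0,"dy": 0,"dz": 0,"spin": 0}]'

```text
time: 8.25
ee_pos: [0.3961, 0.2172, 0.1931]
eef_rot: [0.65, 0.76, 0.0, 0.0]
ft_force: [0.5, 0.3, -1.1]
width: 0.0356
grip_force: 15.0
```

```bash
python3 -c "
from h import *
plan(395.7,217,8.6,8.9)"
```

```text
t 8.2 yang 8.9 tip [396.2 217.3  10.9] w 35.6 | spin -0.0 d [-0.03 -0.06  0.23] q7 -0.33 F [ 0.5  0.3 -1.1]
```

Request:
move_arm --steps '[{"dx": 0,"dy": 0,"dz": 0.1,"spin": 0},{"dx": 0,"dy": 0,"dz": 0.1,"spin": 0},{"dx": 0,"dy": 0,"dz": 0,"spin": 0},{"dx": 0,"dy": 0,"dz": 0,"spin": 0}]'

```text
time: 8.65
ee_pos: [0.3959, 0.2171, 0.1908]
eef_rot: [0.65, 0.76, 0.0, -0.0]
ft_force: [-0.5, 0.2, -0.9]
width: 0.0359
grip_force: 15.0
```

Request:
move_arm --claw 5.4 --steps '[{"dx": 0,"dy": 0,"dz": 0,"spin": 0},{"dx": 0,"dy": 0,"dz": 0,"spin": 0},{"dx": 0,"dy": 0,"dz": 0,"spin": 0},{"dx": 0,"dy": 0,"dz": 0,"spin": 0},{"dx": 0,"dy": 0,"dz": -1,"spin": 0},{"dx": 0,"dy": 0,"dz": -2,"spin": 0},{"dx": 0,"dy": 0,"dz": -3,"spin": 0},{"dx": 0,"dy": 0,"dz": -3,"spin": 0},{"dx": 0,"dy": 0,"dz": -2,"spin": 0},{"dx": 0,"dy": 0,"dz": 0,"spin": 0}]'

```text
time: 9.65
ee_pos: [0.3967, 0.2174, 0.304]
eef_rot: [0.65, 0.76, 0.003, 0.0]
ft_force: [0.8, 0.0, -0.5]
width: 0.0538
grip_force: 0.0
```

```bash
python3 -c "
from h import *
plan(487.9,2.4,120,-63.7)"
```

```text
t 9.7 yang 8.9 tip [397.4 218.1 121.8] w 53.8 | spin 1.266 d [-1.45 23.35  0.13] q7 -0.43 F [ 0.8  0.  -0.5]
```

Request:
move_arm --claw 7.2 --steps '[{"dx": 0,"dy": 0,"dz": 0,"spin": 0.126},{"dx": 0,"dy": 0,"dz": 0,"spin": 0.14},{"dx": 0,"dy": 0,"dz": 0,"spin": 0.14},{"dx": 0,"dy": 0,"dz": 0,"spin": 0.14},{"dx": 0,"dy": 0,"dz": 0,"spin": 0.14},{"dx": 0,"dy": 0,"dz": 0,"spin": 0.14},{"dx": 0,"dy": 0,"dz": 0,"spin": 0.14},{"dx": 0,"dy": 0,"dz": 0,"spin": 0.14},{"dx": 0,"dy": 0,"dz": 0,"spin": 0.14},{"dx": 0,"dy": 0,"dz": 0,"spin": 0.02}]'

```text
time: 10.65
ee_pos: [0.3958, 0.2169, 0.3004]
eef_rot: [0.974, 0.226, -0.0, 0.0]
ft_force: [0.3, 0.4, 0.4]
width: 0.0718
grip_force: 0.0
```

Request:
move_arm --steps '[{"dx": -0.1,"dy": 1.5,"dz": 0,"spin": 0},{"dx": -0.15,"dy": 2.4,"dz": 0,"spin": 0},{"dx": -0.15,"dy": 2.4,"dz": 0,"spin": 0},{"dx": -0.15,"dy": 2.4,"dz": 0,"spin": 0},{"dx": -0.15,"dy": 2.4,"dz": 0,"spin": 0},{"dx": -0.15,"dy": 2.4,"dz": 0,"spin": 0},{"dx": -0.15,"dy": 2.4,"dz": 0,"spin": 0},{"dx": -0.15,"dy": 2.4,"dz": 0,"spin": 0},{"dx": -0.15,"dy": 2.4,"dz": 0,"spin": 0},{"dx": -0.15,"dy": 2.4,"dz": 0,"spin": 0},{"dx": 0,"dy": 0,"dz": 0,"spin": 0},{"dx": 0,"dy": 0,"dz": 0,"spin": 0}]'

```text
time: 11.85
ee_pos: [0.4853, 0.0036, 0.3005]
eef_rot: [0.974, 0.228, -0.0, 0.0]
ft_force: [0.3, 0.5, -0.6]
width: 0.0719
grip_force: 0.0
```

```bash
python3 - <<'E'
from h import *
import pickle
c=cam('wrist','w4'); t=cam('top','t4'); pickle.dump((c,t),open('w4.pkl','wb'))
plan(487.9,2.4,2,-63.8)
cv2.imwrite('pics/w4t4.png',np.hstack([cv2.resize(c['img'],(400,300)),cv2.resize(t['img'][250:400,110:310],(400,300))])[:,:,::-1])
E
```

```text
t 11.9 yang -63.5 tip [485.1   4.6 118.3] w 71.9 | spin 0.005 d [ 0.16  0.33 11.63] q7 -1.12 F [ 0.6 -0.3 -0.5]
```

View pics/w4t4.png

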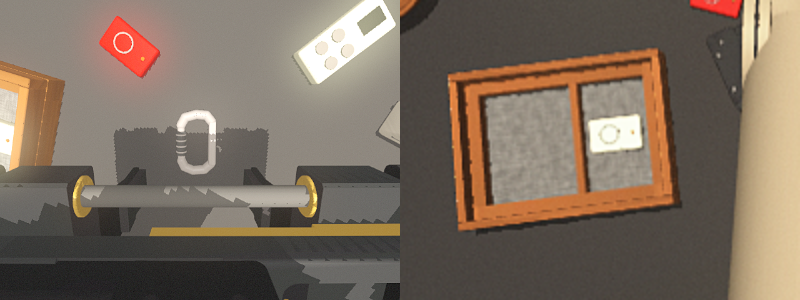

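The left half shows the carabiner between the fingers at about (313,227) in the full picture. The right half shows the remote lying button up inside the short compartment. Next I'll descend on the carabiner.

Request:
move_arm --steps '[{"dx": 0.16,"dy": 0.33,"dz": 1.5,"spin": 0.005},{"dx": 0,"dy": 0,"dz": 2,"spin": 0},{"dx": 0,"dy": 0,"dz": 2,"spin": 0},{"dx": 0,"dy": 0,"dz": 2,"spin": 0},{"dx": 0,"dy": 0,"dz": 1.6,"spin": 0},{"dx": 0,"dy": 0,"dz": 1,"spin": 0},{"dx": 0,"dy": 0,"dz": 0.7,"spin": 0},{"dx": 0,"dy": 0,"dz": 0.4,"spin": 0},{"dx": 0,"dy": 0,"dz": 0.3,"spin": 0},{"dx": 0,"dy": 0,"dz": 0,"spin": 0},{"dx": 0,"dy": 0,"dz": 0,"spin": 0}]'

```text
time: 13.05
ee_pos: [0.4885, 0.0015, 0.1861]
eef_rot: [0.974, 0.225, 0.0, -0.0]
ft_force: [0.3, -0.3, 0.1]
width: 0.0717
grip_force: 0.0
```

```bash
python3 -c "
from h import *
plan(487.9,2.4,2,-63.8)"
```

```text
t 13.1 yang -63.9 tip [488.6   1.5   3.9] w 71.7 | spin -0.002 d [-0.03 -0.11  0.19] q7 -0.96 F [ 0.3 -0.3  0.1]
```

Request:
move_arm --claw 3.5 --squeeze 25 --steps '[{"dx": 0,"dy": -0.1,"dz": 0.15,"spin": 0},{"dx": 0,"dy": 0,"dz": 0,"spin": 0},{"dx": 0,"dy": 0,"dz": 0,"spin": 0},{"dx": 0,"dy": 0,"dz": 0,"spin": 0},{"dx": 0,"dy": 0,"dz": 0,"spin": 0},{"dx": 0,"dy": 0,"dz": 0,"spin": 0},{"dx": 0,"dy": 0,"dz": 0,"spin": 0}]'

```text
time: 13.75
ee_pos: [0.4879, 0.0023, 0.1843]
eef_rot: [0.974, 0.225, 0.0, -0.0]
ft_force: [-1.3, 0.3, 1.5]
width: 0.0466
grip_force: 25.0
```

```bash
python3 -c "
from h import *
plan(487.9,2.4,120,8.9)"
```

```text
t 13.8 yang -63.9 tip [487.9   2.4   2.1] w 46.6 | spin -1.271 d [  0.    -0.   -11.79] q7 -0.96 F [-1.3  0.3  1.5]
```

Request:
move_arm --steps '[{"dx": 0,"dy": 0,"dz": -1,"spin": 0},{"dx": 0,"dy": 0,"dz": -2.4,"spin": 0},{"dx": 0,"dy": 0,"dz": -3,"spin": -0.131},{"dx": 0,"dy": 0,"dz": -3,"spin": -0.14},{"dx": 0,"dy": 0,"dz": -2.4,"spin": -0.14},{"dx": 0,"dy": 0,"dz": 0,"spin": -0.14},{"dx": 0,"dy": 0,"dz": 0,"spin": -0.14},{"dx": 0,"dy": 0,"dz": 0,"spin": -0.14},{"dx": 0,"dy": 0,"dz": 0,"spin": -0.14},{"dx": 0,"dy": 0,"dz": 0,"spin": -0.14},{"dx": 0,"dy": 0,"dz": 0,"spin": -0.14},{"dx": 0,"dy": 0,"dz": 0,"spin": -0.02}]'

```text
time: 14.95
ee_pos: [0.4878, 0.002, 0.3027]
eef_rot: [0.649, 0.761, 0.0, 0.0]
ft_force: [0.1, 0.4, -1.5]
width: 0.0467
grip_force: 25.0
```

```bash
python3 -c "
from h import *
plan(381.3,308.9,120,8.9)"
```

```text
t 14.9 yang 9.0 tip [487.8   2.  120.5] w 46.7 | spin 0.002 d [31.96 -5.78  0.05] q7 0.14 F [ 0.1  0.4 -1.5]
```

Request:
move_arm --steps '[{"dx": 1.96,"dy": -0.28,"dz": 0,"spin": 0},{"dx": 3,"dy": -0.55,"dz": 0,"spin": 0},{"dx": 3,"dy": -0.55,"dz": 0,"spin": 0},{"dx": 3,"dy": -0.55,"dz": 0,"spin": 0},{"dx": 3,"dy": -0.55,"dz": 0,"spin": 0},{"dx": 3,"dy": -0.55,"dz": 0,"spin": 0},{"dx": 3,"dy": -0.55,"dz": 0,"spin": 0},{"dx": 3,"dy": -0.55,"dz": 0,"spin": 0},{"dx": 3,"dy": -0.55,"dz": 0,"spin": 0},{"dx": 3,"dy": -0.55,"dz": 0,"spin": 0},{"dx": 3,"dy": -0.55,"dz": 0,"spin": 0},{"dx": 0,"dy": 0,"dz": 0,"spin": 0}]'

```text
time: 16.15
ee_pos: [0.3795, 0.3128, 0.3025]
eef_rot: [0.65, 0.76, 0.0, -0.0]
ft_force: [0.1, -0.6, -2.0]
width: 0.0467
grip_force: 25.0
```

```bash
python3 -c "
from h import *
plan(381.3,308.9,8,8.9)"
```

```text
t 16.1 yang 9.0 tip [379.5 313.  120.3] w 46.7 | spin 0.001 d [-0.44  0.11 11.23] q7 -0.58 F [ 0.1 -0.6 -2. ]
```

Request:
move_arm --steps '[{"dx": -0.2,"dy": 0.1,"dz": 1,"spin": 0},{"dx": 0,"dy": 0,"dz": 1.5,"spin": 0},{"dx": 0,"dy": 0,"dz": 1.5,"spin": 0},{"dx": 0,"dy": 0,"dz": 1,"spin": 0},{"dx": 0,"dy": 0,"dz": 0,"spin": 0},{"dx": 0,"dy": 0,"dz": 0,"spin": 0},{"dx": 0,"dy": 0,"dz": 0,"spin": 0}]'

```text
time: 16.85
ee_pos: [0.3831, 0.3073, 0.2529]
eef_rot: [0.651, 0.759, 0.001, 0.0]
ft_force: [0.8, 0.4, -1.4]
width: 0.0469
grip_force: 25.0
```

```bash
python3 -c "
from h import *
plan(381.3,308.9,8,8.9)"
```

```text
t 16.9 yang 8.8 tip [383.2 307.5  70.7] w 46.9 | spin -0.001 d [ 0.17 -0.17  6.27] q7 -0.55 F [ 0.8  0.4 -1.4]
```

Request:
move_arm --steps '[{"dx": 0.15,"dy": -0.15,"dz": 1,"spin": 0},{"dx": 0,"dy": 0,"dz": 1.5,"spin": 0},{"dx": 0,"dy": 0,"dz": 1.5,"spin": 0},{"dx": 0,"dy": 0,"dz": 1,"spin": 0},{"dx": 0,"dy": 0,"dz": 0.5,"spin": 0},{"dx": 0,"dy": 0,"dz": 0.3,"spin": 0},{"dx": 0,"dy": 0,"dz": 0.2,"spin": 0},{"dx": 0,"dy": 0,"dz": 0.1,"spin": 0},{"dx": 0,"dy": 0,"dz": 0,"spin": 0},{"dx": 0,"dy": 0,"dz": 0,"spin": 0}]'

```text
time: 17.85
ee_pos: [0.3811, 0.3087, 0.1915]
eef_rot: [0.65, 0.76, 0.0, -0.0]
ft_force: [0.1, -0.1, -0.3]
width: 0.0468
grip_force: 25.0
```

```bash
python3 -c "
from h import *
plan(381.3,308.9,8,8.9)"
```

```text
t 17.9 yang 8.9 tip [381.2 308.8   9.3] w 46.8 | spin -0.0 d [0.01 0.01 0.13] q7 -0.52 F [ 0.1 -0.1 -0.3]
```

Request:
move_arm --steps '[{"dx": 0,"dy": 0,"dz": 0.07,"spin": 0},{"dx": 0,"dy": 0,"dz": 0.05,"spin": 0},{"dx": 0,"dy": 0,"dz": 0,"spin": 0}]'

```text
time: 18.15
ee_pos: [0.3811, 0.3087, 0.1903]
eef_rot: [0.65, 0.76, 0.0, -0.0]
ft_force: [-0.6, 0.1, 2.3]
width: 0.0465
grip_force: 25.0
```

Request:
move_arm --claw 6.5 --steps '[{"dx": 0,"dy": 0,"dz": 0,"spin": 0},{"dx": 0,"dy": 0,"dz": 0,"spin": 0},{"dx": 0,"dy": 0,"dz": 0,"spin": 0},{"dx": 0,"dy": 0,"dz": 0,"spin": 0},{"dx": 0,"dy": 0,"dz": -1,"spin": 0},{"dx": 0,"dy": 0,"dz": -2,"spin": 0},{"dx": 0,"dy": 0,"dz": -3,"spin": 0},{"dx": 0,"dy": 0,"dz": -3,"spin": 0},{"dx": 0,"dy": 0,"dz": -2,"spin": 0},{"dx": 0,"dy": 0,"dz": 0,"spin": 0}]'

```text
time: 19.15
ee_pos: [0.3818, 0.309, 0.3035]
eef_rot: [0.65, 0.76, 0.003, -0.0]
ft_force: [0.7, 0.3, -0.4]
width: 0.065
grip_force: 0.0
```

```bash
python3 - <<'E'
from h import *
import pickle
c=pickle.load(open('c0.pkl','rb'))['top']
v=[cv2.resize(c['img'][y-14:y+14,x-14:x+14,::-1],(300,300),interpolation=cv2.INTER_CUBIC) for x,y in((399,298),(483,281),(496,339),(412,357))]
cv2.imwrite('pics/cor2.png',np.vstack([np.hstack(v[:2]),np.hstack([v[3],v[2]])]))
plan(500,10,120,14.2)
E
```

```text
t 19.1 yang 8.9 tip [382.5 309.8 121.3] w 65.0 | spin -0.093 d [-31.95   4.04   0.04] q7 -0.58 F [ 0.7  0.3 -0.4]
```

View pics/cor2.png

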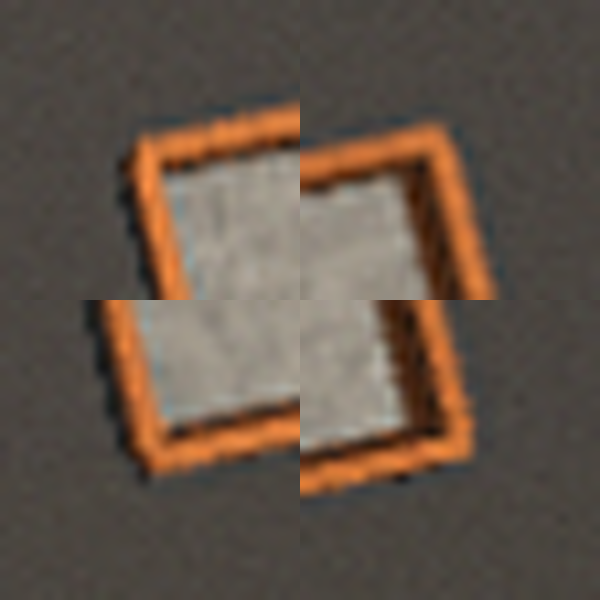

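These are the tray's rim corners at about (397,297), (483,278), (498,340) and (412,359). I'll move toward the tray on an outward arc.

Request:
move_arm --claw 3.5 --steps '[{"dx": 0,"dy": 0,"dz": 0,"spin": -0.093},{"dx": -3,"dy": 0.4,"dz": 0,"spin": 0},{"dx": -3,"dy": 0.4,"dz": 0,"spin": 0},{"dx": -3,"dy": 0.4,"dz": 0,"spin": 0},{"dx": -3,"dy": 0.4,"dz": 0,"spin": 0},{"dx": -3,"dy": 0.4,"dz": 0,"spin": 0},{"dx": -3,"dy": 0.4,"dz": 0,"spin": 0},{"dx": -3,"dy": 0.4,"dz": 0,"spin": 0},{"dx": -3,"dy": 0.4,"dz": 0,"spin": 0},{"dx": -3,"dy": 0.4,"dz": 0,"spin": 0},{"dx": -3,"dy": 0.4,"dz": 0,"spin": 0}]'

```text
time: 20.25
ee_pos: [0.4935, 0.0263, 0.2998]
eef_rot: [0.614, 0.789, -0.0, -0.0]
ft_force: [-0.0, -0.1, 0.0]
width: 0.0353
grip_force: 0.0
```

```bash
python3 -c "
from h import *
import pickle
c=pickle.load(open('c0.pkl','rb'))['top']
P=ray(c,np.array([(397.4,297.1),(482.8,278.4),(498.15,339.9),(412,359.3)])-.5,.026)*1000
print(P.round(1)[:,:2].tolist(),P.mean(0).round(1))
y=np.degrees(np.arctan2(*( (P[0]-P[1]+P[3]-P[2])[:2][::-1])))-90; print(y)
m=P.mean(0); plan(m[0],m[1],120,y)"
```

```text
[[450.0, -171.1], [496.8, -360.4], [363.5, -391.4], [317.6, -203.5]] [ 407.  -281.6   26. ]
13.79321850119429
t 20.2 yang 14.2 tip [493.4  26.3 117.6] w 35.3 | spin 0.007 d [-27.84 -15.74  -0.24] q7 0.19 F [-0.  -0.1  0. ]
```

Request:
move_arm --steps '[{"dx": -2.5,"dy": -1.4,"dz": 0,"spin": 0.007},{"dx": -2.5,"dy": -1.4,"dz": 0,"spin": 0},{"dx": -2.5,"dy": -1.4,"dz": 0,"spin": 0},{"dx": -2.5,"dy": -1.4,"dz": 0,"spin": 0},{"dx": -2.5,"dy": -1.4,"dz": 0,"spin": 0},{"dx": -2.5,"dy": -1.4,"dz": 0,"spin": 0},{"dx": -2.5,"dy": -1.4,"dz": 0,"spin": 0},{"dx": -2.5,"dy": -1.4,"dz": 0,"spin": 0},{"dx": -2.5,"dy": -1.4,"dz": 0,"spin": 0},{"dx": -2.5,"dy": -1.4,"dz": 0,"spin": 0},{"dx": -2.5,"dy": -1.4,"dz": 0,"spin": 0},{"dx": 0,"dy": 0,"dz": 0,"spin": 0}]'

```text
time: 21.45
ee_pos: [0.4079, -0.2795, 0.2999]
eef_rot: [0.619, 0.785, -0.001, 0.0]
ft_force: [0.2, -0.2, -0.5]
width: 0.035
grip_force: 0.0
```

```bash
python3 - <<'E'
from h import *
import pickle
c=cam('wrist','w5'); t=cam('top','t5'); pickle.dump((c,t),open('w5.pkl','wb'))
plan(407,-281.6,10,13.9)
cv2.imwrite('pics/w5t5.png',np.hstack([cv2.resize(c['img'],(400,300)),cv2.resize(t['img'][250:400,110:310],(400,300))])[:,:,::-1])
E
```

```text
t 21.6 yang 13.7 tip [ 409.3 -276.3  117.5] w 35.6 | spin -0.003 d [-0.46 -0.34 10.75] q7 0.88 F [-0.3  0.9  0.5]
```

View pics/w5t5.png

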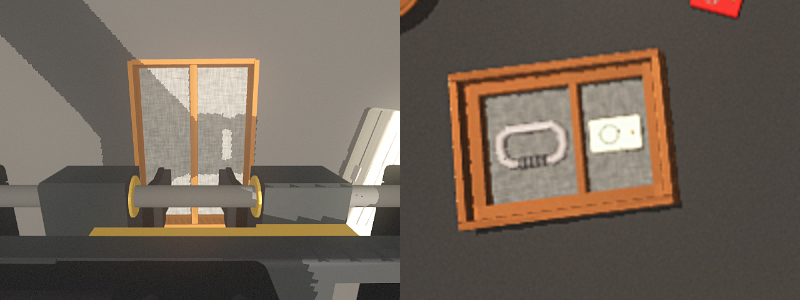

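The right half shows the carabiner flat in the long compartment and the remote in the short one. In the left half the tray's divider runs between the fingers at column ~310, so I'll descend.

Request:
move_arm --steps '[{"dx": -0.3,"dy": -0.3,"dz": 1.5,"spin": -0.003},{"dx": 0,"dy": 0,"dz": 2,"spin": 0},{"dx": 0,"dy": 0,"dz": 2,"spin": 0},{"dx": 0,"dy": 0,"dz": 1.5,"spin": 0},{"dx": 0,"dy": 0,"dz": 1,"spin": 0},{"dx": 0,"dy": 0,"dz": 0,"spin": 0},{"dx": 0,"dy": 0,"dz": 0,"spin": 0},{"dx": 0,"dy": 0,"dz": 0,"spin": 0}]'

```text
time: 22.35
ee_pos: [0.4079, -0.28, 0.2207]
eef_rot: [0.616, 0.788, 0.0, 0.001]
ft_force: [-0.1, -0.4, 0.1]
width: 0.035
grip_force: 0.0
```

```bash
python3 - <<'E'
from h import *
plan(407,-281.6,10,13.9)
E
```

```text
t 22.4 yang 14.0 tip [ 408.1 -280.1   38.5] w 35.0 | spin 0.001 d [-0.12 -0.14  2.85] q7 1.01 F [-0.1 -0.4  0.1]
```

Request:
move_arm --steps '[{"dx": -0.12,"dy": -0.14,"dz": 0.8,"spin": 0},{"dx": 0,"dy": 0,"dz": 0.8,"spin": 0},{"dx": 0,"dy": 0,"dz": 0.6,"spin": 0},{"dx": 0,"dy": 0,"dz": 0.4,"spin": 0},{"dx": 0,"dy": 0,"dz": 0.25,"spin": 0},{"dx": 0,"dy": 0,"dz": 0,"spin": 0}]'

```text
time: 22.95
ee_pos: [0.4064, -0.2814, 0.1912]
eef_rot: [0.616, 0.788, -0.0, -0.0]
ft_force: [-0.3, 0.1, -0.2]
width: 0.035
grip_force: 0.0
```

Request:
move_arm --claw 0.3 --squeeze 45 --steps '[{"dx": 0,"dy": 0,"dz": 0,"spin": 0},{"dx": 0,"dy": 0,"dz": 0,"spin": 0},{"dx": 0,"dy": 0,"dz": 0,"spin": 0},{"dx": 0,"dy": 0,"dz": 0,"spin": 0},{"dx": 0,"dy": 0,"dz": 0,"spin": 0},{"dx": 0,"dy": 0,"dz": 0,"spin": 0},{"dx": 0,"dy": 0,"dz": 0,"spin": 0},{"dx": 0,"dy": 0,"dz": 0,"spin": 0}]'

```text
time: 23.75
ee_pos: [0.4066, -0.2814, 0.1916]
eef_rot: [0.616, 0.788, 0.0, 0.0]
ft_force: [1.3, -0.2, 2.3]
width: 0.0077
grip_force: 45.0
```

```bash
python3 - <<'E'
from h import *
plan(407,-281.6,110,8.9)
E
```

```text
t 23.8 yang 14.0 tip [ 406.7 -281.3    9.4] w 7.7 | spin 0.089 d [ -0.03   0.03 -10.06] q7 1.05 F [ 1.3 -0.2  2.3]
```

Request:
move_arm --steps '[{"dx": 0,"dy": 0,"dz": -0.7,"spin": 0},{"dx": 0,"dy": 0,"dz": -1.4,"spin": 0},{"dx": 0,"dy": 0,"dz": -2,"spin": 0},{"dx": 0,"dy": 0,"dz": -2,"spin": 0},{"dx": 0,"dy": 0,"dz": -2,"spin": 0},{"dx": 0,"dy": 0,"dz": -1.5,"spin": 0},{"dx": 0,"dy": 0,"dz": -1,"spin": 0.03},{"dx": 0,"dy": 0,"dz": -0.5,"spin": 0.04},{"dx": 0,"dy": 0,"dz": 0,"spin": 0.02},{"dx": 0,"dy": 0,"dz": 0,"spin": 0}]'

```text
time: 24.75
ee_pos: [0.4062, -0.2814, 0.3027]
eef_rot: [0.651, 0.759, 0.0, -0.0]
ft_force: [0.3, -0.3, -3.1]
width: 0.0078
grip_force: 45.0
```

```bash
python3 - <<'E'
from h import *
plan(490,0,120,8.9)
E
```

```text
t 24.8 yang 8.8 tip [ 406.3 -281.3  120.5] w 7.8 | spin -0.002 d [26.5  12.63  0.07] q7 0.81 F [ 0.3 -0.3 -3.1]
```

Request:
move_arm --steps '[{"dx": 1,"dy": 0.5,"dz": 0,"spin": 0},{"dx": 2,"dy": 1,"dz": 0,"spin": 0},{"dx": 2.6,"dy": 1.2,"dz": 0,"spin": 0},{"dx": 2.6,"dy": 1.2,"dz": 0,"spin": 0},{"dx": 2.6,"dy": 1.2,"dz": 0,"spin": 0},{"dx": 2.6,"dy": 1.2,"dz": 0,"spin": 0},{"dx": 2.6,"dy": 1.2,"dz": 0,"spin": 0},{"dx": 2.6,"dy": 1.2,"dz": 0,"spin": 0},{"dx": 2.6,"dy": 1.2,"dz": 0,"spin": 0},{"dx": 2.6,"dy": 1.2,"dz": 0,"spin": 0},{"dx": 2,"dy": 0.6,"dz": 0,"spin": 0},{"dx": 1,"dy": 0,"dz": 0,"spin": 0}]'

```text
time: 25.95
ee_pos: [0.481, 0.0032, 0.3022]
eef_rot: [0.649, 0.76, -0.0, -0.0]
ft_force: [-0.8, -0.4, -2.0]
width: 0.0078
grip_force: 45.0
```

```bash
python3 - <<'E'
from h import *
plan(387.4,269.4,120,8.9)
E
```

```text
t 25.9 yang 9.0 tip [480.9   3.2 120. ] w 7.8 | spin 0.002 d [ 2.775e+01 -5.120e+00 -1.000e-02] q7 0.13 F [-0.8 -0.4 -2. ]
```

Request:
move_arm --steps '[{"dx": 1.5,"dy": -0.3,"dz": 0,"spin": 0},{"dx": 2.8,"dy": -0.5,"dz": 0,"spin": 0},{"dx": 2.8,"dy": -0.5,"dz": 0,"spin": 0},{"dx": 2.8,"dy": -0.5,"dz": 0,"spin": 0},{"dx": 2.8,"dy": -0.5,"dz": 0,"spin": 0},{"dx": 2.8,"dy": -0.5,"dz": 0,"spin": 0},{"dx": 2.8,"dy": -0.5,"dz": 0,"spin": 0},{"dx": 2.8,"dy": -0.5,"dz": 0,"spin": 0},{"dx": 2.8,"dy": -0.5,"dz": 0,"spin": 0},{"dx": 2.4,"dy": -0.5,"dz": 0,"spin": 0},{"dx": 1.2,"dy": -0.3,"dz": 0,"spin": 0},{"dx": 0.2,"dy": 0,"dz": 0,"spin": 0}]'

```text
time: 27.15
ee_pos: [0.3877, 0.2676, 0.3023]
eef_rot: [0.65, 0.76, -0.0, 0.0]
ft_force: [0.6, 0.1, -3.3]
width: 0.0077
grip_force: 45.0
```

Request:
move_arm --steps '[{"dx": 0,"dy": 0,"dz": 1,"spin": 0},{"dx": 0,"dy": 0,"dz": 1.4,"spin": 0},{"dx": 0,"dy": 0,"dz": 1,"spin": 0},{"dx": 0,"dy": 0,"dz": 0,"spin": 0},{"dx": 0,"dy": 0,"dz": 0,"spin": 0},{"dx": 0,"dy": 0,"dz": 0,"spin": 0}]'

```text
time: 27.75
ee_pos: [0.3884, 0.2671, 0.269]
eef_rot: [0.651, 0.759, 0.0, 0.0]
ft_force: [0.4, 1.0, -2.7]
width: 0.0078
grip_force: 45.0
```

```bash
python3 - <<'E'
from h import *
import pickle
plan(387.4,269.4,42,8.9)
c=cam('wrist','w6'); t=cam('top','t6'); pickle.dump((c,t),open('w6.pkl','wb'))
cv2.imwrite('pics/w6t6.png',np.hstack([cv2.resize(c['img'],(400,300)),cv2.resize(t['img'][250:400,110:310],(400,300))])[:,:,::-1])
E
```

```text
t 27.8 yang 8.8 tip [388.5 267.3  86.8] w 7.8 | spin -0.002 d [ 0.23 -0.08  4.48] q7 -0.5 F [ 0.4  1.  -2.7]
```

View pics/w6t6.png

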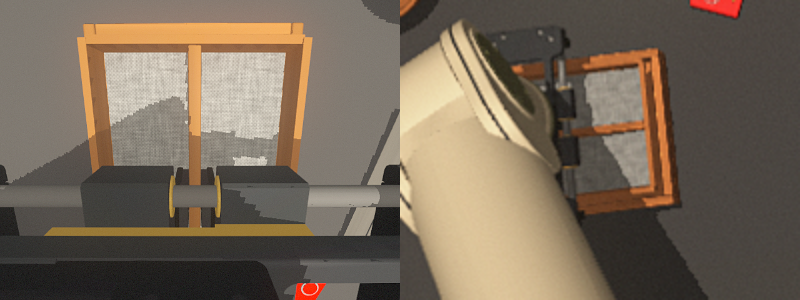

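The left half shows the tray held level just above the organiser. The tray's far rim corners are at about (125,61) and (499,61) in the full picture, with the organiser's far rim just behind. I'll check the centring along the divider.

```bash
python3 - <<'E'
from h import *
import pickle
c,t=pickle.load(open('w6.pkl','rb'))
R=Ro.from_euler('z',8.8,degrees=True).as_matrix()
P=np.array([[-68,98,103.4],[68,98,103.4],[0,98,103.4]])@R.T+[388.5,267.3,0]
Q=np.array([[-82,112,60],[82,112,60],[0,112,60]])@Ro.from_euler('z',8.9,degrees=True).as_matrix().T+[387.4,269.4,0]
print(proj(c,P/1000).round(1).tolist(),proj(c,Q/1000).round(1).tolist())
hsv=cv2.cvtColor(c['img'],cv2.COLOR_RGB2HSV)
m=(hsv[...,0]<22)&(hsv[...,1]>90)&(hsv[...,2]>70)
for x in(200,310,420): print(x,np.flatnonzero(np.diff(m[:140,x].astype(int))).tolist(), c['img'][30:100:3,x,0].tolist())
for y in (100,):
    print(np.flatnonzero(np.diff(m[y].astype(int))).tolist())
E
```

```text
[[122.0, 51.9], [501.7, 52.4], [312.0, 51.9]] [[131.4, 35.5], [487.7, 35.3], [309.7, 35.1]]
200 [36, 83] [146, 140, 139, 238, 239, 234, 233, 232, 232, 230, 231, 230, 232, 227, 144, 144, 142, 145, 179, 216, 200, 205, 207, 210]
310 [35] [146, 145, 175, 245, 244, 239, 238, 238, 232, 237, 235, 236, 235, 221, 214, 229, 227, 228, 230, 228, 229, 229, 229, 228]
420 [35, 83] [145, 148, 177, 250, 246, 245, 246, 245, 234, 238, 237, 238, 238, 233, 147, 144, 149, 150, 194, 207, 205, 209, 204, 209]
[126, 167, 300, 321, 455, 495]
```

```bash
python3 - <<'E'
from h import *
import pickle
c,t=pickle.load(open('w6.pkl','rb'))
for x0 in(200,400):
    print(c['img'][30:78,x0:x0+40].mean((1)).round(0).astype(int)[:,[0,2]].tolist())
R=Ro.from_euler('z',8.8,degrees=True).as_matrix()
print(proj(c,((np.array([[0,98-i*5/1,103.4] for i in(0,1,2)])@R.T+[388.5,267.3,0])/1000)).round(1).tolist())
E
```

```text
[[143, 114], [143, 113], [143, 113], [144, 114], [143, 113], [142, 114], [142, 114], [181, 92], [237, 87], [240, 95], [244, 97], [242, 96], [241, 98], [239, 97], [238, 93], [237, 95], [236, 95], [235, 93], [234, 93], [234, 94], [233, 93], [232, 94], [232, 91], [232, 92], [232, 93], [229, 91], [231, 92], [231, 93], [231, 93], [231, 93], [231, 94], [231, 94], [231, 94], [231, 94], [231, 94], [231, 95], [231, 95], [232, 95], [237, 97], [224, 89], [127, 61], [140, 66], [143, 67], [142, 68], [143, 67], [143, 68], [143, 68], [145, 70]]
[[145, 113], [145, 113], [145, 113], [145, 113], [144, 115], [141, 114], [169, 89], [242, 90], [244, 97], [249, 99], [247, 98], [246, 99], [246, 99], [245, 99], [245, 100], [244, 96], [244, 98], [244, 98], [244, 97], [245, 98], [245, 97], [245, 99], [246, 98], [245, 99], [233, 91], [233, 94], [238, 96], [238, 95], [238, 96], [237, 96], [237, 96], [238, 96], [238, 96], [238, 96], [238, 97], [238, 97], [238, 97], [238, 97], [243, 99], [233, 93], [133, 61], [145, 66], [148, 66], [147, 67], [147, 68], [145, 67], [146, 68], [148, 69]]
[[312.0, 51.9], [312.0, 66.9], [312.0, 81.7]]
```

The tray is centred to within about 1 mm. I'll make a small correction and lower it.

Request:
move_arm --steps '[{"dx": 0.3,"dy": -0.08,"dz": 0.3,"spin": -0.002},{"dx": 0,"dy": 0,"dz": 0.4,"spin": 0},{"dx": 0,"dy": 0,"dz": 0.4,"spin": 0},{"dx": 0,"dy": 0,"dz": 0.4,"spin": 0},{"dx": 0,"dy": 0,"dz": 0,"spin": 0},{"dx": 0,"dy": 0,"dz": 0,"spin": 0}]'

```text
time: 28.45
ee_pos: [0.3868, 0.2701, 0.2534]
eef_rot: [0.65, 0.76, -0.0, 0.0]
ft_force: [0.5, 0.5, -2.4]
width: 0.0072
grip_force: 45.0
```

```bash
python3 - <<'E'
from h import *
R=Ro.from_euler('z',8.9,degrees=True).as_matrix()@[0,.8,0]
plan(387.4+R[0],269.4+R[1],42,8.9)
E
```

```text
t 28.4 yang 8.9 tip [386.8 270.   71.2] w 7.2 | spin 0.001 d [0.01 0.05 2.92] q7 -0.49 F [ 0.5  0.5 -2.4]
```

Request:
move_arm --steps '[{"dx": 0,"dy": 0.04,"dz": 0.4,"spin": 0},{"dx": 0,"dy": 0,"dz": 0.4,"spin": 0},{"dx": 0,"dy": 0,"dz": 0.4,"spin": 0},{"dx": 0,"dy": 0,"dz": 0.4,"spin": 0},{"dx": 0,"dy": 0,"dz": 0.4,"spin": 0},{"dx": 0,"dy": 0,"dz": 0.3,"spin": 0},{"dx": 0,"dy": 0,"dz": 0.2,"spin": 0},{"dx": 0,"dy": 0,"dz": 0.2,"spin": 0},{"dx": 0,"dy": 0,"dz": 0,"spin": 0},{"dx": 0,"dy": 0,"dz": 0,"spin": 0}]'

```text
time: 29.45
ee_pos: [0.3873, 0.2702, 0.2266]
eef_rot: [0.65, 0.76, 0.0, -0.0]
ft_force: [0.4, -0.7, -2.0]
width: 0.0078
grip_force: 45.0
```

```bash
python3 - <<'E'
from h import *
plan(387.3,270.2,41.4,8.9)
E
```

```text
t 29.4 yang 8.9 tip [387.3 270.2  44.4] w 7.8 | spin 0.001 d [-0.   0.   0.3] q7 -0.47 F [ 0.4 -0.7 -2. ]
```

Request:
move_arm --steps '[{"dx": 0,"dy": 0,"dz": 0.1,"spin": 0},{"dx": 0,"dy": 0,"dz": 0.1,"spin": 0},{"dx": 0,"dy": 0,"dz": 0.08,"spin": 0},{"dx": 0,"dy": 0,"dz": 0,"spin": 0},{"dx": 0,"dy": 0,"dz": 0,"spin": 0}]'

```text
time: 29.95
ee_pos: [0.3872, 0.2702, 0.2237]
eef_rot: [0.65, 0.76, 0.0, -0.0]
ft_force: [-0.2, 0.1, -2.2]
width: 0.0074
grip_force: 45.0
```

```bash
python3 - <<'E'
from h import *
plan(387.3,270.2,41.4,8.9)
E
```

```text
t 29.9 yang 8.9 tip [387.2 270.2  41.5] w 7.4 | spin 0.001 d [-0.    0.01  0.01] q7 -0.47 F [-0.2  0.1 -2.2]
```

Request:
move_arm --steps '[{"dx": 0,"dy": 0,"dz": 0.06,"spin": 0},{"dx": 0,"dy": 0,"dz": 0,"spin": 0},{"dx": 0,"dy": 0,"dz": 0.06,"spin": 0},{"dx": 0,"dy": 0,"dz": 0,"spin": 0}]'

```text
time: 30.35
ee_pos: [0.3873, 0.2702, 0.2236]
eef_rot: [0.65, 0.76, 0.0, -0.0]
ft_force: [-6.0, -3.2, 14.9]
width: 0.0078
grip_force: 45.0
```

The tray is seated on the ledge at the expected height. I'll release it and rise.

Request:
move_arm --claw 2.6 --steps '[{"dx": 0,"dy": 0,"dz": -0.06,"spin": 0},{"dx": 0,"dy": 0,"dz": 0,"spin": 0},{"dx": 0,"dy": 0,"dz": 0,"spin": 0},{"dx": 0,"dy": 0,"dz": -0.5,"spin": 0},{"dx": 0,"dy": 0,"dz": -1,"spin": 0},{"dx": 0,"dy": 0,"dz": -2,"spin": 0},{"dx": 0,"dy": 0,"dz": -3,"spin": 0},{"dx": 0,"dy": 0,"dz": -2,"spin": 0},{"dx": 0,"dy": 0,"dz": 0,"spin": 0}]'

```text
time: 31.25
ee_pos: [0.3881, 0.2706, 0.3116]
eef_rot: [0.65, 0.76, 0.003, 0.0]
ft_force: [0.6, 0.7, -0.2]
width: 0.0259
grip_force: 0.0
```

```bash
python3 - <<'E'
from h import *
import pickle
plan(520,0,130,1.9)
c=pickle.load(open('c0.pkl','rb'))['top']
c2=cam('wrist','w7')
v=[cv2.resize(c['img'][y-14:y+14,x-14:x+14,::-1],(200,200),interpolation=cv2.INTER_CUBIC) for x,y in((404,212),(473,211),(474,233),(404,233))]
g=np.vstack([np.hstack(v[:2]),np.hstack([v[3],v[2]])])
cv2.imwrite('pics/cor3.png',np.hstack([g,cv2.resize(c2['img'][:,:,::-1],(400,400))]))
E
```

```text
t 31.2 yang 8.9 tip [388.8 271.4 129.4] w 25.9 | spin 0.123 d [-27.56  12.22  -0.13] q7 -0.52 F [ 0.6  0.7 -0.2]
```

View pics/cor3.png

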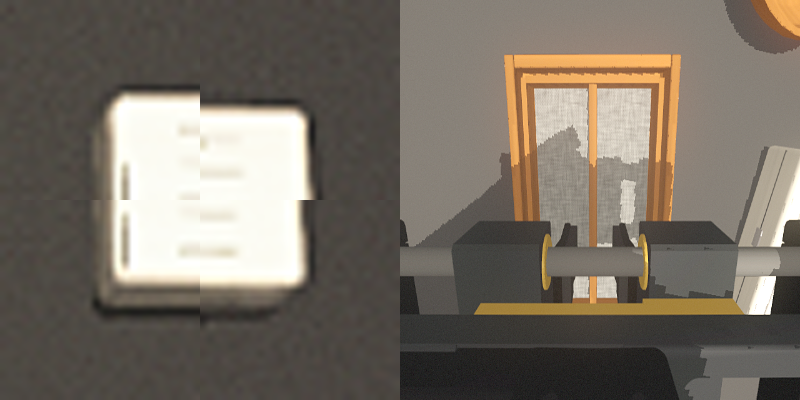

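The right half shows the tray seated level inside the organiser's rim. The left half gives the slim case's top-face corners, at about (405,211), (474,212), (474,231) and (405,231).

Request:
move_arm --claw 7.5 --steps '[{"dx": 0,"dy": 0,"dz": 0,"spin": 0.123},{"dx": -2.5,"dy": 1.1,"dz": 0,"spin": 0},{"dx": -2.5,"dy": 1.1,"dz": 0,"spin": 0},{"dx": -2.5,"dy": 1.1,"dz": 0,"spin": 0},{"dx": -2.5,"dy": 1.1,"dz": 0,"spin": 0},{"dx": -2.5,"dy": 1.1,"dz": 0,"spin": 0},{"dx": -2.5,"dy": 1.1,"dz": 0,"spin": 0},{"dx": -2.5,"dy": 1.1,"dz": 0,"spin": 0},{"dx": -2.5,"dy": 1.1,"dz": 0,"spin": 0},{"dx": -2.5,"dy": 1.1,"dz": 0,"spin": 0},{"dx": -2.5,"dy": 1.1,"dz": 0,"spin": 0},{"dx": -2.5,"dy": 1.1,"dz": 0,"spin": 0}]'

```text
time: 32.5
ee_pos: [0.5173, -0.0017, 0.3074]
eef_rot: [0.695, 0.719, -0.0, -0.0]
ft_force: [0.0, 0.7, -0.5]
width: 0.0751
grip_force: 0.0
```

```bash
python3 -c "
from h import *
import pickle
c=pickle.load(open('c0.pkl','rb'))['top']
P=ray(c,np.array([(405.1,210.9),(474.1,211.7),(474.4,230.9),(405.4,230.6)])-.5,.04)*1000
print(P.round(1)[:,:2].tolist(),P.mean(0).round(1))
y=np.degrees(np.arctan2(*( (P[0]-P[1]+P[3]-P[2])[:2][::-1])))-90; print(y)
m=P.mean(0); plan(m[0],m[1],130,y)"
```

```text
[[640.6, -185.2], [644.2, -340.1], [600.4, -339.8], [595.9, -186.0]] [ 620.3 -262.7   40. ]
1.4884471967336168
t 32.5 yang 1.9 tip [517.1  -1.7 125.2] w 75.1 | spin 0.007 d [-26.36   9.64  -0.48] q7 0.07 F [ 0.   0.7 -0.5]
```

Request:
move_arm --steps '[{"dx": -2.4,"dy": 0.88,"dz": 0,"spin": 0.005},{"dx": -2.4,"dy": 0.88,"dz": 0,"spin": 0},{"dx": -2.4,"dy": 0.88,"dz": 0,"spin": 0},{"dx": -2.4,"dy": 0.88,"dz": 0,"spin": 0},{"dx": -2.4,"dy": 0.88,"dz": 0,"spin": 0},{"dx": -2.4,"dy": 0.88,"dz": 0,"spin": 0},{"dx": -2.4,"dy": 0.88,"dz": 0,"spin": 0},{"dx": -2.4,"dy": 0.88,"dz": 0,"spin": 0},{"dx": -2.4,"dy": 0.88,"dz": 0,"spin": 0},{"dx": -2.4,"dy": 0.88,"dz": 0,"spin": 0},{"dx": -2.4,"dy": 0.88,"dz": 0,"spin": 0},{"dx": 0,"dy": 0,"dz": 0,"spin": 0}]'

```text
time: 33.7
ee_pos: [0.6209, -0.2653, 0.3069]
eef_rot: [0.699, 0.716, -0.001, 0.0]
ft_force: [-0.8, -0.2, 1.2]
width: 0.0753
grip_force: 0.0
```

```bash
python3 - <<'E'
from h import *
import pickle
plan(620.3,-262.7,25,1.6)
c=cam('wrist','w8'); pickle.dump(c,open('w8.pkl','wb'))
P=np.array([[sx*22,sy*77.5,40] for sx,sy in((1,1),(-1,1),(-1,-1),(1,-1))])@Ro.from_euler('z',1.6,degrees=True).as_matrix().T+[620.3,-262.7,0]
p=proj(c,P/1000); print(p.round(0).tolist())
im=np.ascontiguousarray(c['img'][:,:,::-1]); cv2.polylines(im,[p.round().astype(int)],True,(0,0,255),1)
cv2.imwrite('pics/w8p.png',im)
E
```

```text
t 33.7 yang 1.4 tip [ 620.5 -265.6  124.7] w 75.3 | spin -0.004 d [0.32 0.   9.97] q7 0.62 F [-0.8 -0.2  1.2]
[[346.0, 118.0], [276.0, 119.0], [282.0, 340.0], [342.0, 339.0]]
```

View pics/w8p.png

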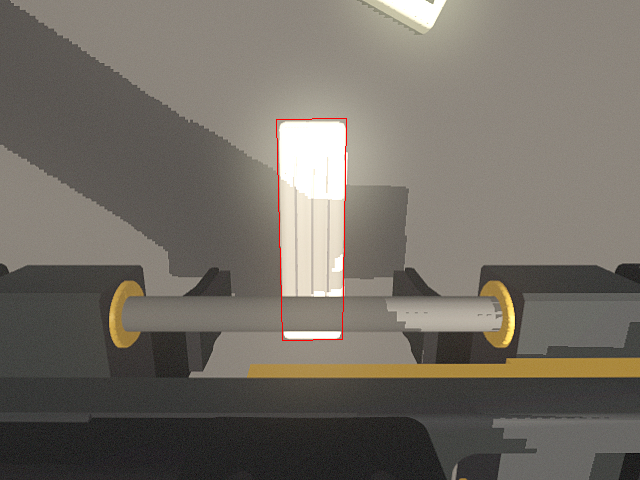

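The predicted outline matches the case (279–345, 120–340). I'll descend so the tips reach 25 mm.

Request:
move_arm --steps '[{"dx": 0.2,"dy": 0,"dz": 1.5,"spin": -0.002},{"dx": 0,"dy": 0,"dz": 2,"spin": 0},{"dx": 0,"dy": 0,"dz": 2,"spin": 0},{"dx": 0,"dy": 0,"dz": 1.5,"spin": 0},{"dx": 0,"dy": 0,"dz": 1.3,"spin": 0},{"dx": 0,"dy": 0,"dz": 0.8,"spin": 0},{"dx": 0,"dy": 0,"dz": 0.5,"spin": 0},{"dx": 0,"dy": 0,"dz": 0.2,"spin": 0},{"dx": 0,"dy": 0,"dz": 0,"spin": 0},{"dx": 0,"dy": 0,"dz": 0,"spin": 0}]'

```text
time: 34.75
ee_pos: [0.6216, -0.2599, 0.2107]
eef_rot: [0.696, 0.718, 0.0, 0.0]
ft_force: [0.1, -0.4, -0.2]
width: 0.075
grip_force: 0.0
```

```bash
python3 -c "
from h import *
plan(620.3,-262.7,25,1.6)"
```

```text
t 34.8 yang 1.7 tip [ 621.8 -260.    28.5] w 75.0 | spin 0.002 d [-0.27 -0.16  0.35] q7 0.66 F [ 0.1 -0.4 -0.2]
```

Request:
move_arm --steps '[{"dx": -0.25,"dy": -0.15,"dz": 0.2,"spin": 0},{"dx": 0,"dy": 0,"dz": 0.1,"spin": 0},{"dx": 0,"dy": 0,"dz": 0,"spin": 0}]'

```text
time: 35.05
ee_pos: [0.6199, -0.2626, 0.207]
eef_rot: [0.697, 0.718, 0.0, -0.0]
ft_force: [-0.3, -0.4, -0.1]
width: 0.0751
grip_force: 0.0
```

Request:
move_arm --claw 3.5 --squeeze 35 --steps '[{"dx": 0,"dy": 0,"dz": 0,"spin": 0},{"dx": 0,"dy": 0,"dz": 0,"spin": 0},{"dx": 0,"dy": 0,"dz": 0,"spin": 0},{"dx": 0,"dy": 0,"dz": 0,"spin": 0},{"dx": 0,"dy": 0,"dz": 0,"spin": 0},{"dx": 0,"dy": 0,"dz": 0,"spin": 0},{"dx": 0,"dy": 0,"dz": 0,"spin": 0}]'

```text
time: 35.75
ee_pos: [0.6201, -0.2623, 0.2071]
eef_rot: [0.696, 0.718, 0.0, 0.0]
ft_force: [-0.0, -0.2, -0.0]
width: 0.0442
grip_force: 35.0
```

```bash
python3 -c "
from h import *
plan(620.3,-262.7,150,1.6)"
```

```text
t 35.8 yang 1.7 tip [ 620.1 -262.3   24.9] w 44.2 | spin 0.002 d [ -0.04   0.02 -12.51] q7 0.66 F [-0.  -0.2 -0. ]
```

Request:
move_arm --steps '[{"dx": 0,"dy": 0,"dz": -0.8,"spin": 0},{"dx": 0,"dy": 0,"dz": -1.7,"spin": 0},{"dx": 0,"dy": 0,"dz": -2.5,"spin": 0},{"dx": 0,"dy": 0,"dz": -2.5,"spin": 0},{"dx": 0,"dy": 0,"dz": -2.5,"spin": 0},{"dx": 0,"dy": 0,"dz": -2,"spin": 0},{"dx": 0,"dy": 0,"dz": -0.5,"spin": -0.06},{"dx": 0,"dy": 0,"dz": 0,"spin": -0.065},{"dx": 0,"dy": 0,"dz": 0,"spin": 0}]'

```text
time: 36.65
ee_pos: [0.6199, -0.2626, 0.3338]
eef_rot: [0.65, 0.76, 0.0, 0.001]
ft_force: [0.4, -0.1, -1.4]
width: 0.0436
grip_force: 35.0
```

```bash
python3 -c "
from h import *
plan(420,274.5,150,8.9)"
```

```text
t 36.6 yang 8.9 tip [ 620.2 -262.7  151.6] w 43.6 | spin 0.0 d [ 56.17 -11.47   0.12] q7 0.73 F [ 0.4 -0.1 -1.4]
```

Request:
move_arm --steps '[{"dx": 1.2,"dy": -0.25,"dz": 0,"spin": 0},{"dx": 2.3,"dy": -0.47,"dz": 0,"spin": 0},{"dx": 2.6,"dy": -0.53,"dz": 0,"spin": 0},{"dx": 2.6,"dy": -0.53,"dz": 0,"spin": 0},{"dx": 2.6,"dy": -0.53,"dz": 0,"spin": 0},{"dx": 2.6,"dy": -0.53,"dz": 0,"spin": 0},{"dx": 2.6,"dy": -0.53,"dz": 0,"spin": 0},{"dx": 2.6,"dy": -0.53,"dz": 0,"spin": 0},{"dx": 2.6,"dy": -0.53,"dz": 0,"spin": 0},{"dx": 2.6,"dy": -0.53,"dz": 0,"spin": 0},{"dx": 2.6,"dy": -0.53,"dz": 0,"spin": 0},{"dx": 2.6,"dy": -0.53,"dz": 0,"spin": 0}]'

```text
time: 37.85
ee_pos: [0.5139, 0.0212, 0.3322]
eef_rot: [0.651, 0.759, 0.0, -0.0]
ft_force: [0.1, 0.1, -1.2]
width: 0.0433
grip_force: 35.0
```

Request:
move_arm --steps '[{"dx": 2.6,"dy": -0.53,"dz": 0,"spin": 0},{"dx": 2.6,"dy": -0.53,"dz": 0,"spin": 0},{"dx": 2.6,"dy": -0.53,"dz": 0,"spin": 0},{"dx": 2.6,"dy": -0.53,"dz": 0,"spin": 0},{"dx": 2.6,"dy": -0.53,"dz": 0,"spin": 0},{"dx": 2.6,"dy": -0.53,"dz": 0,"spin": 0},{"dx": 2.6,"dy": -0.53,"dz": 0,"spin": 0},{"dx": 2.6,"dy": -0.53,"dz": 0,"spin": 0},{"dx": 2,"dy": -0.4,"dz": 0,"spin": 0},{"dx": 1,"dy": -0.2,"dz": 0,"spin": 0},{"dx": 0,"dy": 0,"dz": 0,"spin": 0},{"dx": 0,"dy": 0,"dz": 0,"spin": 0}]'

```text
time: 39.05
ee_pos: [0.4306, 0.2466, 0.3322]
eef_rot: [0.651, 0.759, -0.0, 0.0]
ft_force: [0.4, -1.3, -1.0]
width: 0.0434
grip_force: 35.0
```

```bash
python3 -c "
from h import *
plan(420,274.5,62,8.9)"
```

```text
t 39.0 yang 8.8 tip [430.6 246.6 150. ] w 43.4 | spin -0.001 d [ 2.93 -0.62  8.8 ] q7 -0.42 F [ 0.4 -1.3 -1. ]
```

Request:
move_arm --steps '[{"dx": 1.5,"dy": -0.3,"dz": 0.5,"spin": 0},{"dx": 1.3,"dy": -0.3,"dz": 1,"spin": -0.001},{"dx": 0.1,"dy": 0,"dz": 1,"spin": 0},{"dx": 0,"dy": 0,"dz": 0.5,"spin": 0},{"dx": 0,"dy": 0,"dz": 0,"spin": 0},{"dx": 0,"dy": 0,"dz": 0,"spin": 0},{"dx": 0,"dy": 0,"dz": 0,"spin": 0},{"dx": 0,"dy": 0,"dz": 0,"spin": 0}]'

```text
time: 39.85
ee_pos: [0.4203, 0.2751, 0.3025]
eef_rot: [0.65, 0.76, 0.0, 0.0]
ft_force: [-0.3, 0.6, -0.8]
width: 0.0437
grip_force: 35.0
```

```bash
python3 - <<'E'
from h import *
import pickle
plan(420,274.5,62,8.9)
c=cam('wrist','w9'); pickle.dump(c,open('w9.pkl','wb'))
im=np.ascontiguousarray(c['img'][:,:,::-1])
R=Ro.from_euler('z',8.9,degrees=True).as_matrix()
for z,o in((58,(387.3,269.4)),):
    for a,b in((4,63.5),):
        P=np.array([[a,91.5,z],[b,91.5,z],[b,-20,z],[a,-20,z]])@R.T+[o[0],o[1],0]
        p=proj(c,P/1000); print(p.round(0).tolist()); cv2.polylines(im,[p.round().astype(int)],True,(255,0,0),1)
cv2.imwrite('pics/w9p.png',im)
E
```

```text
t 39.9 yang 8.9 tip [420.3 275.2 120.3] w 43.7 | spin 0.0 d [-0.07 -0.05  5.83] q7 -0.46 F [-0.3  0.6 -0.8]
[[260.0, 97.0], [364.0, 98.0], [358.0, 282.0], [265.0, 282.0]]
```

View pics/w9p.png

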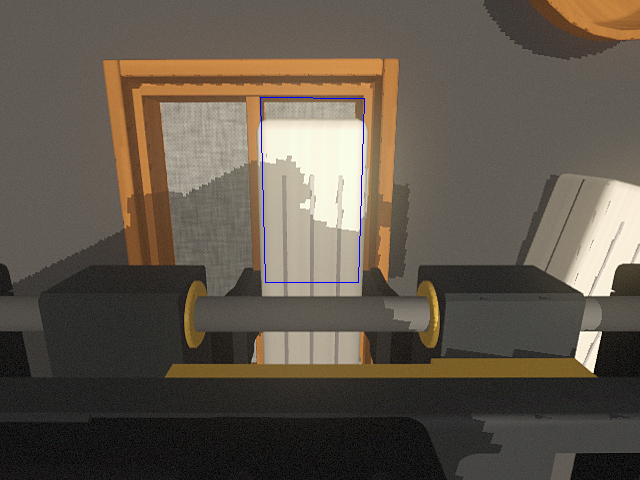

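The trough outline (260–364, top 97) fits the picture and the case is centred over it, so I'll lower it.

Request:
move_arm --steps '[{"dx": -0.05,"dy": -0.04,"dz": 0.8,"spin": 0},{"dx": 0,"dy": 0,"dz": 1,"spin": 0},{"dx": 0,"dy": 0,"dz": 1,"spin": 0},{"dx": 0,"dy": 0,"dz": 0.8,"spin": 0},{"dx": 0,"dy": 0,"dz": 0.6,"spin": 0},{"dx": 0,"dy": 0,"dz": 0.5,"spin": 0},{"dx": 0,"dy": 0,"dz": 0.4,"spin": 0},{"dx": 0,"dy": 0,"dz": 0.3,"spin": 0},{"dx": 0,"dy": 0,"dz": 0.2,"spin": 0},{"dx": 0,"dy": 0,"dz": 0,"spin": 0},{"dx": 0,"dy": 0,"dz": 0,"spin": 0}]'

```text
time: 41.0
ee_pos: [0.4198, 0.2747, 0.2463]
eef_rot: [0.65, 0.76, 0.0, -0.0]
ft_force: [-0.1, -0.0, -0.4]
width: 0.0437
grip_force: 35.0
```

```bash
python3 -c "
from h import *
plan(420,274.5,62,8.9)"
```

```text
t 41.0 yang 8.9 tip [419.8 274.8  64.1] w 43.7 | spin 0.001 d [-0.03  0.01  0.21] q7 -0.43 F [-0.1 -0.  -0.4]
```

Request:
move_arm --steps '[{"dx": 0,"dy": 0,"dz": 0.1,"spin": 0},{"dx": 0,"dy": 0,"dz": 0.07,"spin": 0},{"dx": 0,"dy": 0,"dz": 0.04,"spin": 0},{"dx": 0,"dy": 0,"dz": 0,"spin": 0}]'

```text
time: 41.4
ee_pos: [0.4197, 0.2747, 0.244]
eef_rot: [0.65, 0.76, 0.0, -0.0]
ft_force: [0.1, -0.3, -0.6]
width: 0.0438
grip_force: 35.0
```

Request:
move_arm --steps '[{"dx": 0,"dy": 0,"dz": 0.05,"spin": 0},{"dx": 0,"dy": 0,"dz": 0,"spin": 0},{"dx": 0,"dy": 0,"dz": 0,"spin": 0}]'

```text
time: 41.7
ee_pos: [0.4198, 0.2747, 0.244]
eef_rot: [0.65, 0.76, 0.0, -0.0]
ft_force: [-2.7, -1.2, 4.3]
width: 0.0436
grip_force: 35.0
```

In contact (+4 N). I'll release it and rise.

Request:
move_arm --claw 6.5 --steps '[{"dx": 0,"dy": 0,"dz": 0,"spin": 0},{"dx": 0,"dy": 0,"dz": 0,"spin": 0},{"dx": 0,"dy": 0,"dz": 0,"spin": 0},{"dx": 0,"dy": 0,"dz": 0,"spin": 0},{"dx": 0,"dy": 0,"dz": -0.7,"spin": 0},{"dx": 0,"dy": 0,"dz": -1.5,"spin": 0},{"dx": 0,"dy": 0,"dz": -2.5,"spin": 0},{"dx": 0,"dy": 0,"dz": -3,"spin": 0},{"dx": 0,"dy": 0,"dz": -2,"spin": 0},{"dx": -2.5,"dy": 0,"dz": 0,"spin": 0},{"dx": -3,"dy": 0,"dz": 0,"spin": 0},{"dx": -3,"dy": 0,"dz": 0,"spin": 0}]'

```text
time: 42.9
ee_pos: [0.433, 0.1897, 0.3412]
eef_rot: [0.65, 0.76, 0.0, 0.0]
ft_force: [-0.2, 0.5, 0.2]
width: 0.0651
grip_force: 0.0
```

Request:
move_arm --steps '[{"dx": -3,"dy": 0,"dz": 0,"spin": 0},{"dx": -3,"dy": 0,"dz": 0,"spin": 0},{"dx": -3,"dy": 0,"dz": 0,"spin": 0},{"dx": -3,"dy": 0,"dz": 0,"spin": 0},{"dx": -3,"dy": 0,"dz": 0,"spin": 0},{"dx": -3,"dy": 0,"dz": 0,"spin": 0},{"dx": 0,"dy": 0,"dz": 0,"spin": 0}]'

```text
time: 43.6
ee_pos: [0.4611, 0.0089, 0.3412]
eef_rot: [0.652, 0.758, 0.0, 0.0]
ft_force: [-0.4, 0.7, 0.9]
width: 0.0654
grip_force: 0.0
```

```bash
python3 - <<'E'
from h import *
t=cam('top','t10'); s=cam('scene','s10')
cv2.imwrite('pics/fin.png',np.vstack([np.hstack([cv2.resize(t['img'][260:380,110:270],(400,300)),cv2.resize(s['img'][200:320,360:520],(400,300))]),np.hstack([cv2.resize(t['img'],(400,300)),cv2.resize(s['img'],(400,300))])])[:,:,::-1])
E
```

```text
(no output)
```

View pics/fin.png

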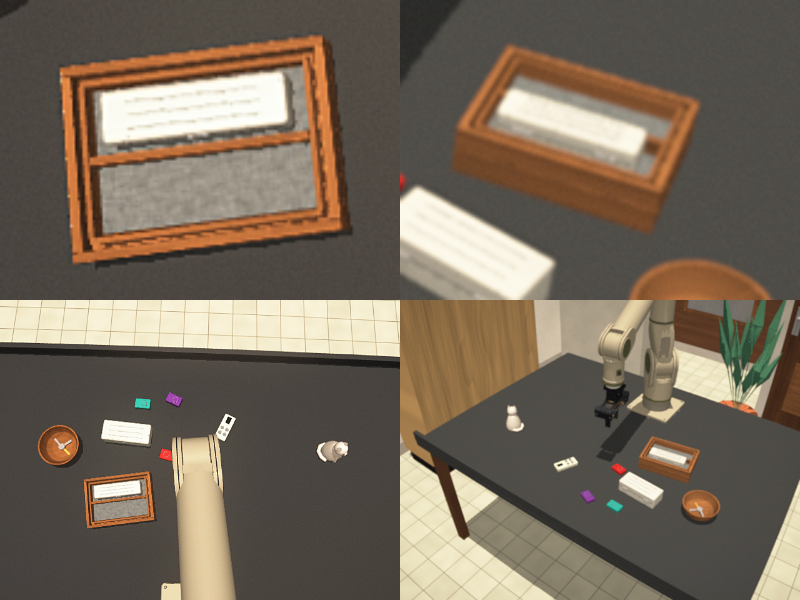

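The final pictures show the case upright in the far trough and the tray level inside the rim. Everything else is where it was and the robot is clear.

```bash
python3 -c "
from bench import job
print(job.close_job())"
```

```text
the job is handed in; nothing more can be done
None
```

I handed the job in at about 44 s: the one-button remote and the carabiner are in their compartments, the tray is seated on its ledge over them, and the slim case is upright in the far trough (no verdict was returned).

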